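Fit a trolley wheel on its axle and secure it with the R-clip

ROBOT

A 6-joint arm with a two-finger parallel gripper is mounted at the origin on the work surface. World frame = base frame: x ahead of the robot, y to its left, z up, the work surface at z = 0. Lengths are in m, angles in rad, forces in N, time in s.
With the tool pointing down it reaches from about 0.4 to 0.825 m from the base axis. Payload 7 kg.
Tool frame: the origin (TCP) lies midway between the tips of the shut fingers; the grasp point (between the pads) lies 19 mm behind it; z points along the fingers, y is the line along which they close (so a half turn about z gives the same grasp; the last joint's range is limited). The gripper opens to 88 mm and grips with 3 to 60 N. Pads are 19 mm wide; open, the fingers measure 130 mm over their backs; the gripper's body (78 mm by 193 mm) begins 47 mm behind the grasp point.
Start: joints at [-0.875, 0.359, 0.012, 0, -1.224, -0.288], TCP at [0.268, -0.62, 0.203] pointing down, gripper open.
Joint ranges: [-3.07, 3.07], [-1.43, 2.12], [-1.02, 1.25], [-3.03, 1.67], [-3.05, -0], [-3.03, 3.03]. Speed limits (rad/s): [2.39, 2.39, 3.01, 3.14, 3.14, 3.14].

INTERFACE

Orientations are given as a unit quaternion [x, y, z, w].
In Python, from workcell import ctrl gives the robot as it stands.
- The arm moves only by the tool move_arm, never from a script. Its arguments are lists of equal length, an entry for each row: "turn": the turn, a rotation vector about the tool's x, y, z scaled (see below), a list of three; "linear": the shift along the tool's x, y, z scaled (see below), a list of three; "jaw": the opening, from 0 (shut) to 1 (fully open). In form: {"turn": [[wx, wy, wz], ...], "linear": [[x, y, z], ...], "jaw": [jaw, ...]}. A call has 1 to 12 rows; each row shifts and turns the commanded pose from where the row before left it, along the tool's axes as they then stand; what a row does not reach is not made up. The controller multiplies each number of a shift by 0.08 m and each number of a turn by 2 pi rad. A row lasts 1/12 s, in which the tool goes at most 41.7 mm and 7.16 degrees, less where a joint would pass 70% of its speed; a pose out of reach is approached as far as the arm can. A call with a number of a shift or a turn outside -1 to 1 is refused whole. A call with a gripper value outside its range is refused whole. The fingers move at their own pace and stop on an object; "newtons" is the grip in N (left out, the last holds). Time passes only in rows, so rows that do not move let the fingers close. It gives the time, the measured TCP pose, the force, the opening and the grip force at its end, in the units of the state.
- ctrl.state(): the state, without advancing time (a new reading comes with each control period).
- ctrl.read_camera(name): name is "side" or "top"; returns (picture, depth): 420x560x3 uint8, red, green, blue; 420x560 float32, m along the optical axis (not along the pixel's ray), 0 where there is no reading.
- ctrl.calibration(name): a dict with "fovy" (degrees; the focal length in pixels is half the picture's height over the tangent of half this angle, whatever the lens; pixels are square), "cx", "cy" (the principal point, pixels), "rvec" (rotation vector, rad) and "tvec" (3), from world to camera coordinates, as OpenCV has them. Camera axes: x right, y down, z forward; pixel columns grow to the right and rows downward; lengths in m; the calibration is good to about 2 mm. A picture is of the moment at which its call begins. calibration takes no time and is no camera call.
- ctrl.sign_off(): hands the job in; it is judged then, once.
Trained networks look in the newest picture that a camera, given by its name, has taken for a name from the list of things; names that differ only in an ending like _2 or _b are one class to them, and where a whole thing is asked for, a point or a joint stands for the part that bears it (a point fixed in the world has none). Each returns a list of dicts, best first, with "confidence" (0 to 1); they miss things now and then, are a little off and sometimes report something else, mostly with a low value. They report only what shows in the picture. A call takes as long as a camera call. They do not tell look-alikes from the thing itself.
- ctrl.boxes_of(camera, thing): "centre" ([x, y, z] in m, in world coordinates, good to about 4 mm: the middle of the surface that is visible of it).
The state is a dict: "t": time; "qpos": joint angles; "joint_vel": joint speeds; "effort": joint torques, N m; "position": TCP position; "eef_rot": TCP orientation; "force": force on the tool from outside, world axes, zero at the start; "wrist_torque": the same for the moment, N m; "gripper_width": finger opening in m; "grip_force": force on a finger pad.
Only numpy, scipy, OpenCV 4.12 (cv2) and the standard library are available. Lean on these libraries where they do the work, as an engineer would, in place of code of your own. Each camera call takes 0.05 s, during which the arm holds its last target. There are 200 camera calls.

TASK

Put the trolley wheel on the upright axle, right down on its shoulder, then secure it with the larger R-clip: feel for the axle's cross hole with the clip's straight leg and push it through until the bow springs over and the clip sits fully home. Do not force the clip against the axle (a 15 N push is plenty), let go of everything, and leave the other things on the bench where they are.

Things in the scene. Friction and masses are not known exactly. Their poses are not given: they have to be found in the camera images.
- axle_hole (a point): Middle of the cross hole, on the axle's upright axis, 143.5 mm above the bench. z up; x is the bracket's forward direction, NOT the hole's: the hole runs level through the axle, anywhere within 1.25 rad (72 deg) either side of this x as seen from above. That turn is not measured: see it or feel for it with the clip's leg. Hole 6.6 mm wide, countersunk, open at both ends (use either).
- axle_shoulder (a point): Point on the axle's axis at the top of the bracket's round shoulder (33 mm across), 84 mm above the bench, 59.5 mm below the hole; the wheel's hub comes to rest on it. z up.
- wheel_hub (a point): Centre of the trolley wheel, half-way up, on the axis of its bore (z along the bore). The hub is 40 mm in diameter, 52 mm long (ends 26 mm from here), plain bore 21.5 mm. Between hub and rim (inner diameter 124 mm) the wheel is open down to 5 mm above this point, where thin ribs begin: grip the hub there, across its 40 mm.
- clip_coil (a point): Centre of the R-clip's coil, 5 mm above its underside: a double turn 23 mm across, 10 mm high; z is the coil's axis (upright as the clip lies), x the way the straight leg points. Grip the coil across y.
- clip_seat (a point): Point of the straight leg (centre line, axes as clip_coil) 46 mm ahead of the coil's centre that lies at the hole's middle when the clip is home. Pushing in: the bow meets the axle about 21 mm before home, must spread 4 mm (8 to 13 N push), springs over about 10 mm before home and is drawn on; at home the neck stops hard on the axle. Pushing with over 15 N, there or off the hole, can bend it.
- clip_tip (a point): The very end of the R-clip's straight leg, on its centre line (axes as clip_coil), 82.5 mm ahead of the coil's centre and 36.5 mm ahead of clip_seat. The leg is 5 mm thick, its end a half ball.
- small_clip: A bystander, to be left alone: a much smaller R-clip, 58 mm long, 3 mm wire; it does not belong to this axle. Origin at the centre of its underside.
- washer: A bystander, to be left alone: a loose flat steel washer, 38 mm across, 3 mm thick; not needed. Origin at the centre of its underside.
- hammer: A bystander, to be left alone: a bench hammer with a wooden handle, 260 mm long, lying across the far side. Origin at the centre of its underside.
- spanner: A bystander, to be left alone: a steel spanner, 200 mm long, lying flat. Origin at the centre of its underside.
- castor_wheel: A bystander, to be left alone: a small castor wheel, 100 mm in diameter, lying flat; its bore is too small for the axle. Origin at the centre of its underside.
- oil_can: A bystander, to be left alone: an upright oil can, 68 mm in diameter, 150 mm high with its spout. Origin at the centre of its underside.
- bolt_tin: A bystander, to be left alone: an open tin of bolts, 100 x 140 x 35 mm. Origin at the centre of its underside.
- flat_file: A bystander, to be left alone: a flat file with a wooden handle, 300 mm long. Origin at the centre of its underside.
- clip: The R-clip for this axle, plain steel, 5 mm wire, 94 mm long, 60 g, lying flat; origin under the coil's centre, axes as clip_coil. Its straight leg runs along x, 9 mm to the -y side of the coil's centre, 2.5 mm above the clip's underside, to a round tip. The sprung wavy leg with the bow lies on the +y side in the same plane, from 12 mm ahead of the coil's centre: do not grip that.
- wheel: The trolley wheel: grey plastic, rubber tyre 160 mm in diameter, 36 mm wide, 0.35 to 0.6 kg, alike on both sides; the hub stands 8 mm proud of the tyre on each side. It lies flat on the bench, resting on its hub; origin at the centre of the hub's lower end.
- axle_bracket: Trolley axle in its bracket, held in a drill vice fixed to the bench; origin on the bench under the axle, axes as axle_hole. The axle is an oiled steel pin, 20 mm in diameter, chamfered top 157 mm above the bench. It turns in the bracket against stiff friction (0.14 N m); a leg entering a little askew turns it along. Vice: up to 105 mm from the axle (screw handle 125 mm, at -x), lower than 84 mm.
Not all that is in view belongs to the job. What is shaped like the wheel but pink is not meant. Leave any blue look-alike of the clip alone.

How it is judged:
By the outcome, as a careful person would: the job done as asked, in the order asked, and still so for the second after the job is handed in, with the robot touching nothing.
It also fails if it takes over 72 s, if anything falls off the work surface, if the arm or the gripper's body presses on something with over 40 N, if the wrist force passes 120 N, or if a joint passes its speed limit or range.

## Working session

There is one attempt and no reset: what is moved stays moved. The work goes in short steps, Python scripts to look and compute and a tool call to move; the robot and the scene stay as the last step left them, time stands still between calls to the robot, and variables do not carry over. Pictures are saved under pics/ and viewed, at most 10 in all, crops included, and the job is handed in when it is done.

Besides the shell and the picture viewer there is one more tool, called after ">>>" in YAML: its name, and indented under it one key for each argument. move_arm: Moves the arm, as the interface text tells. Shifts and turns lie within -1 to 1; 1 stands for 0.08 m of shift or 2 pi rad of turn. Its arguments: {"type":"object","properties":{"turn":{"type":"array","items":{"type":"array","items":{"type":"number"}}},"linear":{"type":"array","items":{"type":"array","items":{"type":"number"}}},"jaw":{"type":"array","items":{"type":"number"}},"newtons":{"type":"number"}},"required":["turn","linear","jaw"]}

```bash
mkdir -p pics; cat > h.py <<'E'
import numpy as np, cv2
from scipy.spatial.transform import Rotation as R
from workcell import ctrl
def cal(n):
    c=ctrl.calibration(n); f=210/np.tan(np.radians(c["fovy"])/2)
    return f,c["cx"],c["cy"],cv2.Rodrigues(np.array(c["rvec"],float))[0],np.array(c["tvec"],float).ravel()
def cloud(n,d):
    f,cx,cy,Rm,t=cal(n); v,u=np.mgrid[:420,:560]
    P=np.stack([(u-cx)/f*d,(v-cy)/f*d,d],-1)
    W=(P-t)@Rm; W[d<=0]=np.nan; return W
def proj(n,p):
    f,cx,cy,Rm,t=cal(n); c=Rm@np.array(p)+t; return c[0]/c[2]*f+cx,c[1]/c[2]*f+cy
def snap(n,tag):
    im,d=ctrl.read_camera(n); im=np.array(im); d=np.array(d)
    np.savez(f"{tag}_{n}.npz",im=im,d=d); cv2.imwrite(f"pics/{tag}_{n}.png",im[:,:,::-1]); return im,d,cloud(n,d)
E
python3 - <<'E'
from h import *
for n in("top","side"):
    snap(n,"a"); c=ctrl.calibration(n); print(c, -cal(n)[3].T@cal(n)[4])
    for th in("axle_bracket","wheel","clip","clip_tip","clip_coil","wheel_hub","axle_hole"):
        print(n,th,[(np.round(b["centre"],3).tolist(),round(b["confidence"],2)) for b in ctrl.boxes_of(n,th)][:4])
print(ctrl.state())
E
```

```text
{'fovy': 43.47992638074297, 'cx': 275.03641472345566, 'cy': 211.90701852445088, 'rvec': array([ 2.13769727, -2.10968564,  0.1830039 ]), 'tvec': array([5.88474476e-04, 5.67331988e-01, 1.29302379e+00])} [ 0.32702212 -0.00405495  1.37361441]
top axle_bracket [([0.556, -0.003, 0.058], 0.96)]
top wheel [([0.553, 0.27, 0.032], 0.89), ([0.297, 0.196, 0.033], 0.6)]
top clip [([0.446, -0.295, 0.006], 0.57), ([0.554, -0.326, 0.004], 0.52), ([0.554, 0.272, 0.029], 0.34)]
top clip_tip [([0.556, -0.327, 0.004], 0.72), ([0.447, -0.291, 0.006], 0.46)]
top clip_coil [([0.56, -0.322, 0.003], 0.7), ([0.447, -0.286, 0.005], 0.48)]
top wheel_hub [([0.298, 0.191, 0.031], 0.96), ([0.557, 0.271, 0.031], 0.61)]
top axle_hole [([0.558, -0.005, 0.054], 0.71)]
{'fovy': 53.45802014636662, 'cx': 278.2080075381608, 'cy': 202.02875279923012, 'rvec': array([ 0.31907872, -2.69157143,  1.3758693 ]), 'tvec': array([0.55204157, 0.17351898, 1.13078395])} [0.35212786 0.92103405 0.80077046]
side axle_bracket [([0.56, 0.029, 0.042], 0.9), ([0.505, -0.449, 0.003], 0.19)]
side wheel [([0.548, 0.286, 0.032], 0.84), ([0.294, 0
[... 481 characters left out ...]
 array([-8.74941498e-01,  3.58551014e-01,  1.19447832e-02,  2.13156313e-05,
       -1.22409559e+00, -2.88069589e-01]), 'joint_vel': array([ 1.67215548e-03,  2.36676448e-04,  1.04749085e-05,  1.71634186e-03,
       -2.22648015e-04,  3.30096114e-04]), 'effort': array([ 4.70817625e-06, -5.82278430e+01,  2.93287736e+01,  7.00200856e+00,
        1.24987570e-02, -4.42583357e-06]), 'position': array([ 0.26765663, -0.61967276,  0.20311632]), 'eef_rot': array([-2.02486389e-01,  9.79285076e-01, -4.63831608e-05,  1.34847282e-05]), 'force': array([0.25605851, 0.01428731, 0.22954957]), 'wrist_torque': array([ 0.01389857,  0.02234776, -0.03881735]), 'grip_force': 0.0, 'gripper_width': 0.08784510094123792}
```

View pics/a_top.png

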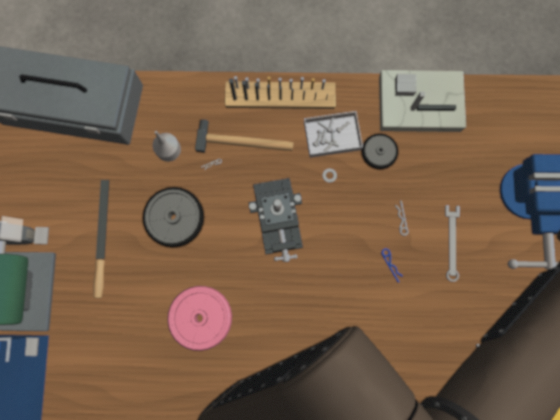

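View pics/a_side.png

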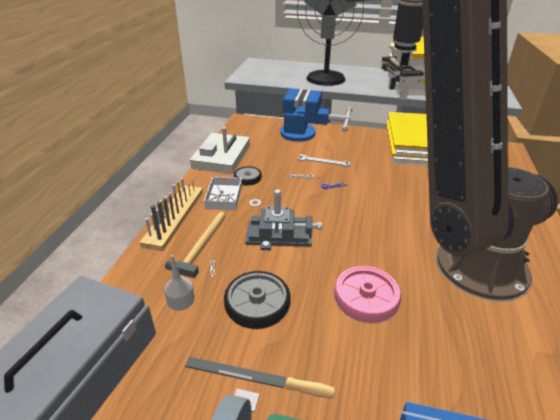

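The top view shows the grey wheel at (173,216), the axle at (278,208), the steel clip at (403,217), the blue decoy at (391,265), the pink decoy at (200,318) and the small clip at (212,164). In the side view the axle is at (278,200) and the wheel at (257,297).

```bash
python3 - <<'E'
from h import *
D={n:np.load(f"a_{n}.npz") for n in("top","side")}
W={n:cloud(n,D[n]["d"]) for n in D}
for n in D:
    P=W[n].reshape(-1,3); P=P[np.isfinite(P[:,0])]
    a=P[(np.hypot(P[:,0]-.556,P[:,1])<.05)&(P[:,2]>.1)]; print(n,"axle",len(a),a.mean(0),a.max(0),a.min(0))
    t=P[(np.hypot(P[:,0]-.556,P[:,1])<.05)&(P[:,2]>.15)]; print("axle top",len(t),t.mean(0) if len(t) else 0)
    w=P[(np.hypot(P[:,0]-.553,P[:,1]-.275)<.11)&(P[:,2]>.035)]
    # tyre circle fit
    q=w[:,:2]; 
    q=q[np.hypot(q[:,0]-.553,q[:,1]-.275)>.055]
    A=np.c_[2*q,np.ones(len(q))]; s=np.linalg.lstsq(A,(q**2).sum(1),rcond=None)[0]; print("wheel fit",s[:2],np.sqrt(s[2]+s[0]**2+s[1]**2),np.percentile(w[:,2],[50,95]))
    hb=w[(np.hypot(*(w[:,:2]-s[:2]).T)<.03)&(w[:,2]>.045)]; print("hub",len(hb),hb.mean(0),hb.min(0),hb.max(0))
    # bench level
    b=P[(abs(P[:,0]-.5)<.03)&(abs(P[:,1]+.2)<.03)]; print("bench z",np.median(b[:,2]))
def crop(n,c,r,k):
    u,v=map(int,c); im=D[n]["im"][v-r:v+r,u-r:u+r,::-1]; return cv2.resize(im,None,fx=k,fy=k,interpolation=cv2.INTER_CUBIC)
o=np.vstack([np.hstack([crop("top",(403,217),25,6),crop("top",(278,208),25,6)]),np.hstack([crop("side",proj("side",(.556,-.325,0)),25,6),crop("side",(278,203),25,6)])])
cv2.imwrite("pics/c1.png",o); print(proj("side",(.556,-.325,0)),proj("top",(.556,-.325,0)))
E
```

```text
top axle 88 [0.56844158 0.00257207 0.14542006] [0.58048295 0.01251101 0.16185374] [ 0.56109396 -0.00687474  0.10230282]
axle top 56 [0.5706872  0.00266248 0.15584402]
wheel fit [0.5556785  0.27102713] 0.07051427239406408 [0.04227953 0.05156772]
hub 138 [0.55632567 0.27185658 0.0513229 ] [0.53790454 0.25288753 0.04518284] [0.57445326 0.29229457 0.05864979]
bench z 8.160776145407755e-05
side axle 134 [0.56872    0.01133416 0.1323108 ] [0.57868808 0.01717027 0.1589673 ] [ 0.56027549 -0.00257101  0.10015263]
axle top 33 [0.56894453 0.0082695  0.15450622]
wheel fit [0.55319117 0.27766473] 0.07026280201439458 [0.04170149 0.05055294]
hub 153 [0.55336245 0.27703043 0.05001851] [0.53450282 0.25525872 0.04500675] [0.5723652  0.29629885 0.05439334]
bench z -0.0016175115775438169
(np.float64(302.38554448332536), np.float64(177.12314622292334)) (np.float64(401.332607023689), np.float64(221.1404543604212))
```

View pics/c1.png

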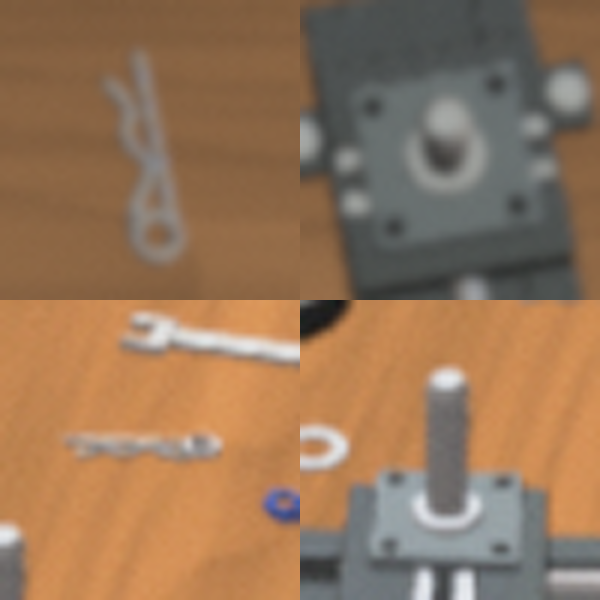

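The crop shows the clip's coil at lower right, near top pixel (404,231), and its straight-leg tip near (401,201). The bow is on the image left. The axle hole isn't visible yet, so I'll average several frames and enhance the contrast.

```bash
python3 - <<'E'
from h import *
out=[]
for n in("side","top"):
    I=np.mean([np.array(ctrl.read_camera(n)[0],float) for _ in range(8)],0)
    np.save(f"avg_{n}.npy",I)
    u,v=proj(n,(.569,.004,.1435)); print(n,u,v,proj(n,(.569,.004,.157)))
    u,v=int(u),int(v); c=I[v-10:v+14,u-12:u+12].mean(2)
    lo,hi=(60,170) if n=="side" else (40,190)
    c=np.clip((c-lo)/(hi-lo),0,1)*255
    out.append(cv2.resize(c.astype(np.uint8),None,fx=16,fy=16,interpolation=cv2.INTER_NEAREST))
    print(np.round(I[v-6:v+10,u-8:u+9].mean(2)).astype(int))
cv2.imwrite("pics/ax.png",np.hstack(out))
# clip PCA from top
I=np.load("avg_top.npy"); 
c=I[192:240,385:420]; hsv=cv2.cvtColor(c.astype(np.uint8),cv2.COLOR_RGB2HSV)
m=(hsv[...,1]<75); v,u=np.nonzero(m); print(len(u)); 
for r in m.astype(int): print("".join(".#"[x] for x in r))
E
```

```text
side 277.57135987483224 194.85465179058858 (np.float64(277.58992893622116), np.float64(190.80664539777186))
[[135 135 136 132 132 132 130 136 140 140 138 135 134 138 139 137 136]
 [135 136 134 132 132 133 148 172 184 181 163 141 136 140 139 136 136]
 [136 136 134 133 135 153 191 216 222 220 201 161 140 139 138 134 138]
 [137 136 134 134 138 160 201 223 229 224 200 158 141 139 136 136 140]
 [137 136 134 133 135 145 166 192 201 188 153 127 134 136 136 137 142]
 [137 135 134 131 130 129 134 138 138 130 117 114 126 136 134 138 141]
 [136 134 134 130 128 122 122 123 121 114 110 112 127 134 136 140 143]
 [136 135 133 130 129 123 113 112 113 109 106 113 129 134 137 142 144]
 [136 135 132 131 131 121 110 108 106 104 104 110 126 136 139 144 144]
 [137 135 131 132 129 117 109 108 105 105 102 105 120 135 141 144 145]
 [136 133 131 133 131 116 110 107 106 105 103 106 120 137 144 146 146]
 [135 131 132 134 131 115 110 107 107 106 103 107 124 139 144 145 144]
 [132 130 133 136 132 116 110 108 108 105 103 109 127 141 144 145 146]
 [130 131 135 136 131 115 109 107 107 105 104 111 130 142 145 145 146
[... 2417 characters left out ...]
##..............
................#####..............
................######.............
...............#######.............
...............###.###.............
...............###.###.............
..............####.###.............
..............#########............
..............#########............
..............####..###............
..............####...###...........
..............###....###...........
...............###..####...........
...............########............
................#######............
..................###..............
...................................
...................................
...................................
...................................
```

View pics/ax.png

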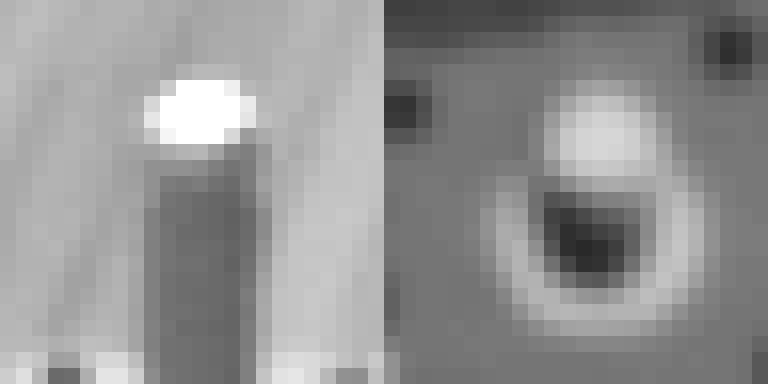

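The hole isn't directly visible. Its countersinks show faintly on both silhouettes in the side view, which suggests the hole runs at about 13° from world x. I'll locate the axle by gripping it lightly in two directions, then do the same with the hub.

```bash
cat >> h.py <<'E'
def plan(p,yaw,n):
    "rows (same each) to bring the down-pointing tool to p with tool-x yaw (deg); n rows"
    s=ctrl.state(); M=R.from_quat(s["eef_rot"]).as_matrix(); y0=np.degrees(np.arctan2(M[1,0],M[0,0]))
    d=(np.array(p)-s["position"])/n/.08; dy=(yaw-y0+180)%360-180
    print("now",s["position"].round(4),"yaw",round(y0,2),"tilt",np.degrees(np.arccos(-M[2,2])).round(2),"dyaw",round(dy,2),"turnz/row",round(-dy/360/n,5))
    for k in (range(n) if abs(dy)>.5 else [0]):
        a=np.radians(y0+dy*k/n); c,q=np.cos(a),np.sin(a)
        print([round(float(v),4) for v in (d[0]*c+d[1]*q, d[0]*q-d[1]*c, -d[2])])
E
python3 - <<'E'
from h import *
plan((.569,.004,.203),203.36,20)
from scipy.optimize import minimize
# clip template fit
for n in("top","side"):
    I=np.load(f"avg_{n}.npy").astype(np.float32)
    hsv=cv2.cvtColor(I/255,cv2.COLOR_RGB2HSV); S=-hsv[...,1]
    S=cv2.GaussianBlur(S,(0,0),.7)
    t=np.linspace(0,1,60); a=np.linspace(0,2*np.pi,60)
    L=np.c_[5+77.5*t,-9+0*t,2.5+0*t]/1000; C=np.c_[9*np.cos(a),9*np.sin(a),5+0*a]/1000; 
    O=np.vstack([np.c_[5+80*t,-15+0*t,0*t],np.c_[15*np.cos(a[30:]),15*np.sin(a[30:]),0*a[30:]],np.c_[0*t[:20]+88,-9+0*t[:20],0*t[:20]],np.c_[0*t[:20]-15,0*t[:20],0*t[:20]]])/1000
    f,cx,cy,Rm,tv=cal(n)
    def smp(P,q):
        c,s=np.cos(q[2]),np.sin(q[2]); X=np.c_[P[:,0]*c-P[:,1]*s+q[0],P[:,0]*s+P[:,1]*c+q[1],P[:,2]]
        Y=X@Rm.T+tv; return cv2.remap(S,(Y[:,0]/Y[:,2]*f+cx).astype(np.float32)[None],(Y[:,1]/Y[:,2]*f+cy).astype(np.float32)[None],cv2.INTER_LINEAR).mean()
    g=lambda q:-(smp(L,q)+.7*smp(C,q)-.8*smp(O,q))
    best=None
    for x in np.arange(.49,.55,.004):
      for y in np.arange(-.35,-.30,.004):
        for w in np.arange(-.1,.5,.06):
          v=g((x,y,w))
          if best is None or v<best[0]: best=(v,(x,y,w))
    r=minimize(g,best[1],method="Nelder-Mead",options=dict(initial_simplex=np.array(best[1])+np.array([[0,0,0],[.003,0,0],[0,.003,0],[0,0,.05]]),xatol=1e-5,fatol=1e-6))
    print(n,best,r.x,np.degrees(r.x[2]),r.fun)
E
```

```text
now [ 0.2677 -0.6196  0.2031] yaw -156.63 tilt 0.0 dyaw -0.01 turnz/row 0.0
[-0.3275, 0.2831, 0.0]
top (np.float32(-0.0013844669), (np.float64(0.53), np.float64(-0.32999999999999996), np.float64(0.19999999999999998))) [ 0.52964336 -0.32911309  0.17163076] 9.833717930775563 -0.007233411073684692
side (np.float32(0.09178123), (np.float64(0.53), np.float64(-0.32999999999999996), np.float64(0.31999999999999995))) [ 0.52884637 -0.32927458  0.29116864] 16.6827344345426 0.0863630473613739
```

>>> move_arm:
  turn:
    - [0, 0, 0]
    - [0, 0, 0]
    - [0, 0, 0]
    - [0, 0, 0]
    - [0, 0, 0]
    - [0, 0, 0]
    - [0, 0, 0]
    - [0, 0, 0]
    - [0, 0, 0]
    - [0, 0, 0]
  linear:
    - [-0.3275, 0.2831, 0]
    - [-0.3275, 0.2831, 0]
    - [-0.3275, 0.2831, 0]
    - [-0.3275, 0.2831, 0]
    - [-0.3275, 0.2831, 0]
    - [-0.3275, 0.2831, 0]
    - [-0.3275, 0.2831, 0]
    - [-0.3275, 0.2831, 0]
    - [-0.3275, 0.2831, 0]
    - [-0.3275, 0.2831, 0]
  jaw: [0.68, 0.68, 0.68, 0.68, 0.68, 0.68, 0.68, 0.68, 0.68, 0.68]
  newtons: 5

```text
t: 2.43
position: [0.4188, -0.3063, 0.2034]
eef_rot: [-0.202, 0.979, -0.0, 0.0]
force: [-0.2, 0.1, 0.9]
gripper_width: 0.0593
grip_force: 0.0
```

>>> move_arm:
  turn:
    - [0, 0, 0]
    - [0, 0, 0]
    - [0, 0, 0]
    - [0, 0, 0]
    - [0, 0, 0]
    - [0, 0, 0]
    - [0, 0, 0]
    - [0, 0, 0]
    - [0, 0, 0]
    - [0, 0, 0]
    - [0, 0, 0]
    - [0, 0, 0]
  linear:
    - [-0.3275, 0.2831, 0]
    - [-0.3275, 0.2831, 0]
    - [-0.3275, 0.2831, 0]
    - [-0.3275, 0.2831, 0]
    - [-0.3275, 0.2831, 0]
    - [-0.3275, 0.2831, 0]
    - [-0.3275, 0.2831, 0]
    - [-0.3275, 0.2831, 0]
    - [-0.3275, 0.2831, 0]
    - [-0.3275, 0.2831, 0]
    - [0, 0, 0]
    - [0, 0, 0]
  jaw: [0.68, 0.68, 0.68, 0.68, 0.68, 0.68, 0.68, 0.68, 0.68, 0.68, 0.68, 0.68]

```text
t: 3.43
position: [0.5695, 0.0056, 0.2026]
eef_rot: [-0.204, 0.979, -0.0, -0.0]
force: [0.3, -0.1, -1.3]
gripper_width: 0.0593
grip_force: 0.0
```

>>> move_arm:
  turn:
    - [0, 0, 0]
    - [0, 0, 0]
    - [0, 0, 0]
    - [0, 0, 0]
    - [0, 0, 0]
    - [0, 0, 0]
    - [0, 0, 0]
    - [0, 0, 0]
    - [0, 0, 0]
    - [0, 0, 0]
    - [0, 0, 0]
  linear:
    - [0, 0, 0.19]
    - [0, 0, 0.19]
    - [0, 0, 0.19]
    - [0, 0, 0.19]
    - [0, 0, 0]
    - [0, 0, 0]
    - [0, 0, 0]
    - [0, 0, 0]
    - [0, 0, 0]
    - [0, 0, 0]
    - [0, 0, 0]
  jaw: [0.68, 0.68, 0.68, 0.5, 0.3, 0.1, 0.1, 0.1, 0.1, 0.1, 0.1]
  newtons: 4

```text
t: 4.35
position: [0.5693, 0.004, 0.1428]
eef_rot: [-0.202, 0.979, 0.0, 0.0]
force: [-0.5, -0.1, 0.5]
gripper_width: 0.0121
grip_force: 0.0
```

```bash
python3 -c "
from h import *
s=ctrl.state(); print(s); M=R.from_quat(s['eef_rot']).as_matrix(); print('F tool',M.T@s['force'],'y axis',M[:,1])"
```

```text
{'t': 4.35, 'qpos': array([ 3.50712235e-01,  2.33042069e-01, -3.10716262e-01,  2.31847837e-06,
       -1.02619591e+00, -1.51372794e+00]), 'joint_vel': array([-0.0005474 ,  0.00330402, -0.00351147, -0.00122112,  0.00174198,
       -0.00104974]), 'effort': array([-3.78708879e-02, -4.57016945e+01,  2.66551423e+01,  6.34553298e+00,
       -7.88225513e-02,  3.10698733e-04]), 'position': array([0.5692748 , 0.00402832, 0.14275109]), 'eef_rot': array([-2.02481152e-01,  9.79286069e-01,  6.06155206e-05,  4.16659158e-04]), 'force': array([-0.54697187, -0.12393539,  0.51421309]), 'wrist_torque': array([ 0.00364031, -0.0400209 ,  0.00469392]), 'grip_force': 0.0, 'gripper_width': 0.012117124217911921}
F tool [ 0.5508388   0.10311607 -0.51468147] y axis [-3.96573993e-01  9.18002759e-01 -5.00113826e-05]
```

```bash
python3 - <<'E'
from h import *
o=[]
for n in("top","side"):
    im,d,W=snap(n,"b"); u,v=map(int,proj(n,(.569,.004,.15)));print(n,u,v)
    o.append(cv2.resize(im[v-45:v+45,u-45:u+45,::-1],None,fx=4.4,fy=4.4,interpolation=cv2.INTER_CUBIC))
cv2.imwrite("pics/b1.png",np.hstack(o))
E
```

```text
top 276 203
side 277 192
```

View pics/b1.png

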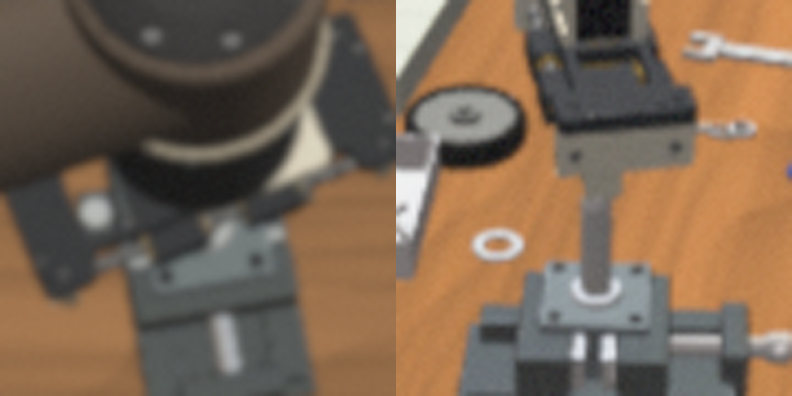

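The crop shows the gripper directly over the axle, but at this scale I can't tell where the fingertips end. I'll compare depth before and after.

```bash
python3 - <<'E'
from h import *
a,b=np.load("a_side.npz"),np.load("b_side.npz"); A,B=cloud("side",a["d"]),cloud("side",b["d"])
print(proj("side",(.563,.015,.1428)),ctrl.state()["gripper_width"],ctrl.state()["grip_force"])
for v in range(184,206,2):
    print(v,[tuple((B[v,u]*1000).round().astype(int)) if np.isfinite(B[v,u,0]) else None for u in range(272,286,2)])
print()
for v in range(190,206,3):
    print(v,[tuple((A[v,u]*1000).round().astype(int)) if np.isfinite(A[v,u,0]) else None for u in range(272,286,2)])
T=cloud("top",np.load("b_top.npz")["d"])
for v in range(204,216,2): print(v,[tuple((T[v,u]*1000).round().astype(int)) if np.isfinite(T[v,u,0]) else None for u in range(272,290,2)])
E
```

```text
(np.float64(278.76928292552657), np.float64(197.60130053411007)) 0.009319967372372673 0.0
184 [(np.int64(561), np.int64(96), np.int64(239)), (np.int64(557), np.int64(95), np.int64(239)), (np.int64(552), np.int64(94), np.int64(239)), (np.int64(546), np.int64(96), np.int64(242)), (np.int64(543), np.int64(89), np.int64(238)), (np.int64(538), np.int64(87), np.int64(238)), (np.int64(534), np.int64(84), np.int64(236))]
186 [(np.int64(561), np.int64(97), np.int64(234)), (np.int64(556), np.int64(96), np.int64(234)), (np.int64(551), np.int64(98), np.int64(237)), (np.int64(547), np.int64(92), np.int64(233)), (np.int64(542), np.int64(92), np.int64(234)), (np.int64(538), np.int64(86), np.int64(231)), (np.int64(533), np.int64(89), np.int64(234))]
188 [(np.int64(645), np.int64(-236), np.int64(-3)), (np.int64(638), np.int64(-235), np.int64(-1)), (np.int64(568), np.int64(29), np.int64(183)), (np.int64(562), np.int64(28), np.int64(183)), (np.int64(558), np.int64(23), np.int64(180)), (np.int64(553), np.int64(20), np.int64(179)), (np.int64(604), np.int64(-241), np.int64(1))]
190 [(np.int64(643), np.int
[... 6331 characters left out ...]
int64(255)), (np.int64(530), np.int64(0), np.int64(256)), (np.int64(561), np.int64(-5), np.int64(84)), (np.int64(562), np.int64(-10), np.int64(82)), (np.int64(562), np.int64(-15), np.int64(78)), (np.int64(562), np.int64(-20), np.int64(81)), (np.int64(562), np.int64(-25), np.int64(82))]
214 [(np.int64(526), np.int64(13), np.int64(255)), (np.int64(526), np.int64(8), np.int64(252)), (np.int64(528), np.int64(4), np.int64(244)), (np.int64(556), np.int64(0), np.int64(85)), (np.int64(556), np.int64(-5), np.int64(85)), (np.int64(557), np.int64(-10), np.int64(78)), (np.int64(556), np.int64(-15), np.int64(84)), (np.int64(558), np.int64(-20), np.int64(76)), (np.int64(558), np.int64(-25), np.int64(77))]
```

The depth data put the fingertips at about z=0.165, above the axle top, although the TCP reads 0.143. I'll open, go 22 mm lower and close gently. That stays clear of the shoulder whichever reading is right.

>>> move_arm:
  turn:
    - [0, 0, 0]
    - [0, 0, 0]
    - [0, 0, 0]
    - [0, 0, 0]
    - [0, 0, 0]
    - [0, 0, 0]
    - [0, 0, 0]
    - [0, 0, 0]
    - [0, 0, 0]
    - [0, 0, 0]
    - [0, 0, 0]
    - [0, 0, 0]
  linear:
    - [0, 0, 0]
    - [0, 0, 0]
    - [0, 0, 0]
    - [0, 0, 0]
    - [0, 0, 0.14]
    - [0, 0, 0.14]
    - [0, 0, 0]
    - [0, 0, 0]
    - [0, 0, 0]
    - [0, 0, 0]
    - [0, 0, 0]
    - [0, 0, 0]
  jaw: [0.6, 0.6, 0.6, 0.6, 0.6, 0.6, 0.1, 0.1, 0.1, 0.1, 0.1, 0.1]
  newtons: 4

```text
t: 5.45
position: [0.5696, 0.0033, 0.1203]
eef_rot: [-0.203, 0.979, -0.001, 0.0]
force: [4.1, -7.0, -2.4]
gripper_width: 0.0199
grip_force: 4.0
```

```bash
python3 -c "
from h import *
s=ctrl.state(); M=R.from_quat(s['eef_rot']).as_matrix(); print(s['position'],s['gripper_width'],s['grip_force'],'F tool',M.T@s['force'])
im,d,B=snap('side','c')
for v in range(186,206,2): print(v,[(B[v,u]*1000).round().tolist() for u in (274,276,278,280)])
"
```

```text
[0.56963457 0.00326419 0.12028756] 0.019893750774083452 4.008826607648928 F tool [-0.98364588 -8.06844504  2.44233683]
186 [[555.0, 101.0, 238.0], [550.0, 100.0, 238.0], [546.0, 97.0, 237.0], [541.0, 97.0, 237.0]]
188 [[557.0, 95.0, 228.0], [552.0, 94.0, 228.0], [548.0, 89.0, 226.0], [542.0, 91.0, 228.0]]
190 [[556.0, 99.0, 224.0], [552.0, 93.0, 221.0], [547.0, 91.0, 220.0], [542.0, 94.0, 223.0]]
192 [[556.0, 96.0, 217.0], [552.0, 94.0, 216.0], [547.0, 92.0, 215.0], [542.0, 91.0, 215.0]]
194 [[556.0, 96.0, 211.0], [551.0, 96.0, 211.0], [547.0, 92.0, 209.0], [556.0, 29.0, 166.0]]
196 [[579.0, 5.0, 139.0], [567.0, 31.0, 158.0], [562.0, 29.0, 158.0], [557.0, 25.0, 156.0]]
198 [[578.0, 10.0, 136.0], [nan, nan, nan], [562.0, 28.0, 151.0], [557.0, 26.0, 150.0]]
200 [[577.0, 13.0, 131.0], [567.0, 30.0, 144.0], [565.0, 14.0, 134.0], [561.0, 9.0, 131.0]]
202 [[578.0, 7.0, 120.0], [570.0, 16.0, 128.0], [565.0, 16.0, 128.0], [560.0, 12.0, 126.0]]
204 [[577.0, 11.0, 116.0], [571.0, 13.0, 118.0], [565.0, 14.0, 120.0], [561.0, 7.0, 116.0]]
```

The pads now hold the axle with a 19.9 mm opening, so the real fingertips sit about 22 mm above the reported TCP. I'll shift to null the lateral force and get the axle's centre.

>>> move_arm:
  turn:
    - [0, 0, 0]
    - [0, 0, 0]
    - [0, 0, 0]
  linear:
    - [0, -0.0125, 0]
    - [0, 0, 0]
    - [0, 0, 0]
  jaw: [0.1, 0.1, 0.1]

```text
t: 5.75
position: [0.5698, 0.0031, 0.1202]
eef_rot: [-0.202, 0.979, 0.0, 0.0]
force: [1.3, -0.5, 1.4]
gripper_width: 0.0199
grip_force: 4.0
```

```bash
cat >> h.py <<'E'
def st():
    s=ctrl.state(); M=R.from_quat(s['eef_rot']).as_matrix()
    print(round(s['t'],2),s['position'].round(4),'yaw',np.degrees(np.arctan2(M[1,0],M[0,0])).round(2),'w',round(s['gripper_width'],4),'g',round(s['grip_force'],1),'Ftool',(M.T@s['force']).round(2),'T',(M.T@s['wrist_torque']).round(3)); return s,M
E
python3 -c "
from h import *
st()"
```

```text
5.75 [0.5698 0.0031 0.1202] yaw -156.63 w 0.0199 g 4.0 Ftool [-0.95 -1.   -1.38] T [ 0.28  -0.081  0.027]
```

>>> move_arm:
  turn:
    - [0, 0, 0]
    - [0, 0, 0]
    - [0, 0, -0.0192]
    - [0, 0, -0.0192]
    - [0, 0, -0.0192]
    - [0, 0, -0.0192]
    - [0, 0, -0.0192]
    - [0, 0, -0.0192]
    - [0, 0, -0.0192]
    - [0, 0, -0.0192]
    - [0, 0, -0.0192]
    - [0, 0, -0.0192]
  linear:
    - [0, 0, 0]
    - [0, 0, 0]
    - [0, 0, 0]
    - [0, 0, 0]
    - [0, 0, 0]
    - [0, 0, 0]
    - [0, 0, 0]
    - [0, 0, 0]
    - [0, 0, 0]
    - [0, 0, 0]
    - [0, 0, 0]
    - [0, 0, 0]
  jaw: [0.6, 0.6, 0.6, 0.6, 0.6, 0.6, 0.6, 0.6, 0.6, 0.6, 0.6, 0.6]

```text
t: 6.75
position: [0.5693, 0.0032, 0.1198]
eef_rot: [0.724, -0.689, -0.0, 0.0]
force: [0.1, 0.2, -0.2]
gripper_width: 0.0524
grip_force: 0.0
```

>>> move_arm:
  turn:
    - [0, 0, -0.0192]
    - [0, 0, -0.0192]
    - [0, 0, -0.0192]
    - [0, 0, 0]
    - [0, 0, 0]
    - [0, 0, 0]
    - [0, 0, 0]
    - [0, 0, 0]
    - [0, 0, 0]
    - [0, 0, 0]
  linear:
    - [0, 0, 0]
    - [0, 0, 0]
    - [0, 0, 0]
    - [0, 0, 0]
    - [0, 0, 0]
    - [0, 0, 0]
    - [0, 0, 0]
    - [0, 0, 0]
    - [0, 0, 0]
    - [0, 0, 0]
  jaw: [0.6, 0.6, 0.4, 0.1, 0.1, 0.1, 0.1, 0.1, 0.1, 0.1]
  newtons: 4

```text
t: 7.58
position: [0.5704, 0.0035, 0.1201]
eef_rot: [0.835, -0.551, 0.001, -0.001]
force: [4.7, 1.1, -3.7]
gripper_width: 0.0196
grip_force: 4.0
```

```bash
python3 -c "
from h import *
st()"
```

```text
7.58 [0.5704 0.0035 0.1201] yaw -66.81 w 0.0196 g 4.0 Ftool [ 0.78 -4.72  3.71] T [1.557 0.012 0.029]
```

>>> move_arm:
  turn:
    - [0, 0, 0]
    - [0, 0, 0]
    - [0, 0, 0]
  linear:
    - [0, -0.0075, 0]
    - [0, 0, 0]
    - [0, 0, 0]
  jaw: [0.1, 0.1, 0.1]

```text
t: 7.83
position: [0.5704, 0.0035, 0.1201]
eef_rot: [0.835, -0.55, 0.0, -0.0]
force: [4.1, 1.5, -1.1]
gripper_width: 0.0196
grip_force: 4.0
```

```bash
python3 -c "
from h import *
s,M=st(); y2=M[:2,1]; y1=np.array([-.3966,.918]); b=[y1@[.5698,.0031]-.0001, y2@s['position'][:2]]
print(np.linalg.solve(np.array([y1,y2]),b)); plan((.5546,.2743,.12),-66.81,10)"
```

```text
7.83 [0.5704 0.0035 0.1201] yaw -66.78 w 0.0196 g 4.0 Ftool [ 0.19 -4.33  1.15] T [ 1.36  -0.116 -0.022]
[0.57048179 0.00328562]
now [0.5704 0.0035 0.1201] yaw -66.78 tilt 0.04 dyaw -0.03 turnz/row 1e-05
[-0.3189, -0.1153, 0.0001]
```

>>> move_arm:
  turn:
    - [0, 0, 0]
    - [0, 0, 0]
    - [0, 0, 0]
  linear:
    - [0, -0.0075, 0]
    - [0, 0, 0]
    - [0, 0, 0]
  jaw: [0.1, 0.1, 0.1]

```text
t: 8.08
position: [0.5704, 0.0035, 0.12]
eef_rot: [0.835, -0.55, -0.0, 0.0]
force: [1.6, 0.4, 0.4]
gripper_width: 0.0196
grip_force: 4.0
```

```bash
python3 -c "
from h import *
s,M=st()"
```

```text
8.08 [0.5704 0.0035 0.12  ] yaw -66.78 w 0.0196 g 4.0 Ftool [ 0.27 -1.61 -0.39] T [ 0.62  -0.323  0.001]
```

>>> move_arm:
  turn:
    - [0, 0, 0]
    - [0, 0, 0]
    - [0, 0, 0]
    - [0, 0, 0]
    - [0, 0, 0]
    - [0, 0, 0]
    - [0, 0, 0]
    - [0, 0, 0]
    - [0, 0, 0]
    - [0, 0, 0]
    - [0, 0, 0]
    - [0, 0, 0]
  linear:
    - [0, 0, 0]
    - [0, 0, 0]
    - [0, 0, -0.2]
    - [0, 0, -0.2]
    - [-0.319, -0.115, 0]
    - [-0.319, -0.115, 0]
    - [-0.319, -0.115, 0]
    - [-0.319, -0.115, 0]
    - [-0.319, -0.115, 0]
    - [-0.319, -0.115, 0]
    - [-0.319, -0.115, 0]
    - [-0.319, -0.115, 0]
  jaw: [0.68, 0.68, 0.68, 0.68, 0.68, 0.68, 0.68, 0.68, 0.68, 0.68, 0.68, 0.68]

```text
t: 9.08
position: [0.5568, 0.2209, 0.1515]
eef_rot: [0.835, -0.55, -0.0, 0.001]
force: [0.8, -0.3, 0.2]
gripper_width: 0.0594
grip_force: 0.0
```

>>> move_arm:
  turn:
    - [0, 0, 0]
    - [0, 0, 0]
    - [0, 0, 0]
    - [0, 0, 0]
    - [0, 0, 0]
    - [0, 0, 0]
  linear:
    - [-0.319, -0.115, 0.3]
    - [-0.319, -0.115, 0.3]
    - [0, 0, 0.3]
    - [0, 0, 0.14]
    - [0, 0, 0]
    - [0, 0, 0]
  jaw: [0.68, 0.68, 0.68, 0.68, 0.68, 0.68]

```text
t: 9.58
position: [0.5543, 0.2733, 0.0685]
eef_rot: [0.835, -0.55, -0.0, 0.001]
force: [0.1, 0.9, 0.8]
gripper_width: 0.0597
grip_force: 0.0
```

```bash
python3 -c "
from h import *
s,M=st(); plan((.5546,.2743,.015),-66.81,4)"
```

```text
9.58 [0.5543 0.2733 0.0685] yaw -66.79 w 0.0597 g 0.0 Ftool [-0.79 -0.42 -0.85] T [-0.137 -0.038 -0.013]
now [0.5543 0.2733 0.0685] yaw -66.79 tilt 0.12 dyaw -0.02 turnz/row 1e-05
[-0.0025, -0.0022, 0.1673]
```

Now I'll descend gently, then close lightly to centre the wheel.

>>> move_arm:
  turn:
    - [0, 0, 0]
    - [0, 0, 0]
    - [0, 0, 0]
    - [0, 0, 0]
    - [0, 0, 0]
    - [0, 0, 0]
    - [0, 0, 0]
    - [0, 0, 0]
    - [0, 0, 0]
    - [0, 0, 0]
    - [0, 0, 0]
  linear:
    - [-0.0025, -0.002, 0.2]
    - [-0.0025, -0.002, 0.2]
    - [-0.0025, -0.002, 0.15]
    - [-0.0025, -0.002, 0.12]
    - [0, 0, 0]
    - [0, 0, 0]
    - [0, 0, 0]
    - [0, 0, 0]
    - [0, 0, 0]
    - [0, 0, 0]
    - [0, 0, 0]
  jaw: [0.68, 0.68, 0.68, 0.68, 0.68, 0.3, 0.3, 0.3, 0.3, 0.3, 0.3]
  newtons: 15

```text
t: 10.5
position: [0.5548, 0.2754, 0.0159]
eef_rot: [0.835, -0.55, 0.0, -0.0]
force: [-2.5, -0.2, 6.4]
gripper_width: 0.0402
grip_force: 15.0
```

```bash
python3 -c "
from h import *
s,M=st()"
```

```text
10.5 [0.5548 0.2754 0.0159] yaw -66.77 w 0.0402 g 15.0 Ftool [-0.77  2.39 -6.42] T [-1.232 -0.218 -0.015]
```

>>> move_arm:
  turn:
    - [0, 0, 0]
    - [0, 0, 0]
    - [0, 0, 0.0192]
    - [0, 0, 0.0192]
    - [0, 0, 0.0192]
    - [0, 0, 0.0192]
    - [0, 0, 0.0192]
    - [0, 0, 0.0192]
    - [0, 0, 0.0192]
    - [0, 0, 0.0192]
    - [0, 0, 0.0192]
    - [0, 0, 0.0192]
  linear:
    - [0, 0, 0]
    - [0, 0, -0.05]
    - [0, 0, 0]
    - [0, 0, 0]
    - [0, 0, 0]
    - [0, 0, 0]
    - [0, 0, 0]
    - [0, 0, 0]
    - [0, 0, 0]
    - [0, 0, 0]
    - [0, 0, 0]
    - [0, 0, 0]
  jaw: [0.64, 0.64, 0.64, 0.64, 0.64, 0.64, 0.64, 0.64, 0.64, 0.64, 0.64, 0.64]

```text
t: 11.5
position: [0.555, 0.2755, 0.0193]
eef_rot: [-0.373, 0.928, 0.0, 0.0]
force: [0.5, 0.5, -0.3]
gripper_width: 0.0564
grip_force: 0.0
```

>>> move_arm:
  turn:
    - [0, 0, 0.0192]
    - [0, 0, 0.0192]
    - [0, 0, 0.0192]
    - [0, 0, 0]
    - [0, 0, 0]
    - [0, 0, 0]
    - [0, 0, 0]
    - [0, 0, 0]
    - [0, 0, 0]
    - [0, 0, 0]
  linear:
    - [0, 0, 0]
    - [0, 0, 0]
    - [0, 0, 0]
    - [0, 0, 0]
    - [0, 0, 0]
    - [0, 0, 0]
    - [0, 0, 0]
    - [0, 0, 0]
    - [0, 0, 0]
    - [0, 0, 0]
  jaw: [0.64, 0.64, 0.64, 0.3, 0.3, 0.3, 0.3, 0.3, 0.3, 0.3]
  newtons: 40

```text
t: 12.33
position: [0.5551, 0.275, 0.0193]
eef_rot: [-0.203, 0.979, -0.0, 0.0]
force: [2.0, -3.3, 3.7]
gripper_width: 0.0387
grip_force: 40.1
```

```bash
python3 -c "
from h import *
s,M=st()"
```

```text
12.33 [0.5551 0.275  0.0193] yaw -156.59 w 0.0387 g 40.1 Ftool [-0.56 -3.79 -3.67] T [ 1.802 -0.13  -0.054]
```

>>> move_arm:
  turn:
    - [0, 0, 0]
    - [0, 0, 0]
    - [0, 0, 0]
    - [0, 0, 0]
    - [0, 0, 0]
    - [0, 0, 0]
    - [0, 0, 0]
    - [0, 0, 0]
    - [0, 0, 0]
  linear:
    - [0, 0, -0.1]
    - [0, 0, -0.36]
    - [0, 0, -0.36]
    - [0, 0, -0.36]
    - [0, 0, -0.36]
    - [0, 0, -0.36]
    - [0, 0, -0.24]
    - [0, 0, 0]
    - [0, 0, 0]
  jaw: [0.3, 0.3, 0.3, 0.3, 0.3, 0.3, 0.3, 0.3, 0.3]

```text
t: 13.08
position: [0.5542, 0.276, 0.1904]
eef_rot: [-0.203, 0.979, 0.001, 0.0]
force: [-1.3, -0.1, -6.5]
gripper_width: 0.0386
grip_force: 39.9
```

```bash
python3 -c "
from h import *
s,M=st(); plan((.5705,.0033,.19),-156.63,10)"
```

```text
13.08 [0.5542 0.276  0.1904] yaw -156.63 w 0.0386 g 39.9 Ftool [1.24 0.41 6.52] T [0.012 0.049 0.022]
now [0.5542 0.276  0.1904] yaw -156.63 tilt 0.11 dyaw -0.0 turnz/row 0.0
[0.1165, -0.321, 0.0005]
```

Lifted, with 6 N of weight on the wrist. Next I carry it over the axle.

>>> move_arm:
  turn:
    - [0, 0, 0]
    - [0, 0, 0]
    - [0, 0, 0]
    - [0, 0, 0]
    - [0, 0, 0]
    - [0, 0, 0]
    - [0, 0, 0]
    - [0, 0, 0]
    - [0, 0, 0]
    - [0, 0, 0]
    - [0, 0, 0]
    - [0, 0, 0]
  linear:
    - [0.1165, -0.321, 0]
    - [0.1165, -0.321, 0]
    - [0.1165, -0.321, 0]
    - [0.1165, -0.321, 0]
    - [0.1165, -0.321, 0]
    - [0.1165, -0.321, 0]
    - [0.1165, -0.321, 0]
    - [0.1165, -0.321, 0]
    - [0.1165, -0.321, 0]
    - [0.1165, -0.321, 0]
    - [0, 0, 0]
    - [0, 0, 0]
  jaw: [0.3, 0.3, 0.3, 0.3, 0.3, 0.3, 0.3, 0.3, 0.3, 0.3, 0.3, 0.3]

```text
t: 14.08
position: [0.5693, 0.0013, 0.1876]
eef_rot: [-0.201, 0.98, 0.0, -0.002]
force: [-0.3, -0.2, -4.2]
gripper_width: 0.0386
grip_force: 39.9
```

```bash
python3 -c "
from h import *
s,M=st(); plan((.5705,.0033,.172),-156.63,1)"
```

```text
14.08 [0.5693 0.0013 0.1876] yaw -156.79 w 0.0386 g 39.9 Ftool [ 0.35 -0.09  4.18] T [-0.048 -0.097 -0.03 ]
now [0.5693 0.0013 0.1876] yaw -156.79 tilt 0.26 dyaw 0.16 turnz/row -0.00045
[-0.0232, 0.0175, 0.1952]
```

>>> move_arm:
  turn:
    - [0, 0, 0]
    - [0, 0, 0]
    - [0, 0, 0]
    - [0, 0, 0]
  linear:
    - [0, 0, 0]
    - [0, 0, 0]
    - [0, 0, 0]
    - [0, 0, 0]
  jaw: [0.3, 0.3, 0.3, 0.3]

```text
t: 14.42
position: [0.5709, 0.0035, 0.1899]
eef_rot: [-0.203, 0.979, 0.0, -0.0]
force: [0.3, 0.0, -5.2]
gripper_width: 0.0384
grip_force: 39.9
```

```bash
python3 -c "
from h import *
s,M=st(); plan((.5705,.0033,.172),-156.63,1)"
```

```text
14.42 [0.5709 0.0035 0.1899] yaw -156.57 w 0.0384 g 39.9 Ftool [-0.29 -0.12  5.23] T [ 0.015 -0.023 -0.026]
now [0.5709 0.0035 0.1899] yaw -156.57 tilt 0.03 dyaw -0.06 turnz/row 0.00018
[0.0054, -0.0001, 0.2236]
```

>>> move_arm:
  turn:
    - [0, 0, 0]
    - [0, 0, 0]
    - [0, 0, 0]
    - [0, 0, 0]
    - [0, 0, 0]
    - [0, 0, 0]
    - [0, 0, 0]
  linear:
    - [0.0045, 0, 0.05]
    - [0, 0, 0.05]
    - [0, 0, 0.05]
    - [0, 0, 0.05]
    - [0, 0, 0.03]
    - [0, 0, 0]
    - [0, 0, 0]
  jaw: [0.3, 0.3, 0.3, 0.3, 0.3, 0.3, 0.3]

```text
t: 15.0
position: [0.5707, 0.0027, 0.1717]
eef_rot: [-0.203, 0.979, 0.0, -0.0]
force: [-0.1, 1.2, -4.6]
gripper_width: 0.0387
grip_force: 39.9
```

```bash
python3 -c "
from h import *
s,M=st()"
```

```text
15.0 [0.5707 0.0027 0.1717] yaw -156.63 w 0.0387 g 39.9 Ftool [-0.37  1.14  4.61] T [-0.753 -0.186  0.021]
```

>>> move_arm:
  turn:
    - [0, 0, 0]
    - [0, 0, 0]
    - [0, 0, 0]
    - [0, 0, 0]
    - [0, 0, 0]
  linear:
    - [0, 0, 0.05]
    - [0, 0, 0.09]
    - [0, 0, 0.09]
    - [0, 0, 0.09]
    - [0, 0, 0]
  jaw: [0.3, 0.3, 0.3, 0.3, 0.3]

```text
t: 15.42
position: [0.5699, 0.0032, 0.1447]
eef_rot: [-0.202, 0.979, 0.001, -0.001]
force: [-1.4, 5.4, -7.2]
gripper_width: 0.0386
grip_force: 39.9
```

```bash
python3 -c "
from h import *
s,M=st()"
```

```text
15.42 [0.5699 0.0032 0.1447] yaw -156.65 w 0.0386 g 39.9 Ftool [-0.9   5.54  7.21] T [-2.285 -0.43  -0.026]
```

>>> move_arm:
  turn:
    - [0, 0, 0]
    - [0, 0, 0]
    - [0, 0, 0]
    - [0, 0, 0]
    - [0, 0, 0]
    - [0, 0, 0]
  linear:
    - [0, 0.006, 0.06]
    - [0, 0, 0.09]
    - [0, 0, 0.09]
    - [0, 0, 0.09]
    - [0, 0, 0.09]
    - [0, 0, 0]
  jaw: [0.3, 0.3, 0.3, 0.3, 0.3, 0.3]

```text
t: 15.92
position: [0.5699, 0.0032, 0.1112]
eef_rot: [-0.202, 0.979, 0.0, -0.001]
force: [0.1, 4.8, -7.6]
gripper_width: 0.0385
grip_force: 39.9
```

```bash
python3 -c "
from h import *
s,M=st()"
```

```text
15.92 [0.5699 0.0032 0.1112] yaw -156.65 w 0.0385 g 39.9 Ftool [-2.04  4.34  7.58] T [-1.989 -0.695  0.027]
```

>>> move_arm:
  turn:
    - [0, 0, 0]
    - [0, 0, 0]
    - [0, 0, 0]
    - [0, 0, 0]
    - [0, 0, 0]
    - [0, 0, 0]
  linear:
    - [-0.002, 0.005, 0.03]
    - [0, 0, 0.03]
    - [0, 0, 0.03]
    - [0, 0, 0.02]
    - [0, 0, 0]
    - [0, 0, 0]
  jaw: [0.3, 0.3, 0.3, 0.3, 0.3, 0.3]

```text
t: 16.42
position: [0.5703, 0.0034, 0.1036]
eef_rot: [-0.202, 0.979, 0.0, -0.0]
force: [-1.6, 4.6, -5.9]
gripper_width: 0.0389
grip_force: 39.9
```

```bash
python3 -c "
from h import *
s,M=st()"
```

```text
16.42 [0.5703 0.0034 0.1036] yaw -156.65 w 0.0389 g 39.9 Ftool [-0.34  4.82  5.93] T [-1.941 -0.411  0.022]
```

>>> move_arm:
  turn:
    - [0, 0, 0]
    - [0, 0, 0]
    - [0, 0, 0]
    - [0, 0, 0]
  linear:
    - [0, 0.004, 0.02]
    - [0, 0, 0.015]
    - [0, 0, 0]
    - [0, 0, 0]
  jaw: [0.3, 0.3, 0.3, 0.3]

```text
t: 16.75
position: [0.5716, 0.0037, 0.1031]
eef_rot: [-0.203, 0.979, -0.0, 0.001]
force: [-3.9, 4.9, 8.7]
gripper_width: 0.0385
grip_force: 39.9
```

```bash
python3 -c "
from h import *
s,M=st()"
```

```text
16.75 [0.5716 0.0037 0.1031] yaw -156.59 w 0.0385 g 39.9 Ftool [ 1.61  6.02 -8.7 ] T [-2.482  0.661  0.02 ]
```

The wheel is seated: the TCP reads 0.1031 against the 0.1033 expected, with the shoulder pushing back. I'll release and rise.

>>> move_arm:
  turn:
    - [0, 0, 0]
    - [0, 0, 0]
    - [0, 0, 0]
    - [0, 0, 0]
    - [0, 0, 0]
    - [0, 0, 0]
    - [0, 0, 0]
    - [0, 0, 0]
  linear:
    - [0, 0, 0]
    - [0, 0, 0]
    - [0, 0, 0]
    - [0, 0, -0.2]
    - [0, 0, -0.3]
    - [0, 0, -0.35]
    - [0, 0, 0]
    - [0, 0, 0]
  jaw: [0.6, 0.6, 0.6, 0.6, 0.6, 0.6, 0.6, 0.6]

```text
t: 17.42
position: [0.5717, 0.0035, 0.171]
eef_rot: [-0.202, 0.979, -0.0, 0.002]
force: [-0.8, 0.1, -1.2]
gripper_width: 0.0526
grip_force: 0.0
```

```bash
python3 -c "
from h import *
s,M=st(); plan((.5285,-.329,.17),-169,12)
im,d,W=snap('side','d'); P=W.reshape(-1,3); P=P[np.isfinite(P[:,0])]
r=np.hypot(P[:,0]-.5705,P[:,1]-.0045); 
h=P[(r<.022)&(r>.013)&(P[:,2]>.1)]; ty=P[(r>.066)&(r<.078)&(P[:,2]>.09)]; print(len(h),np.median(h[:,2]),len(ty),np.percentile(ty[:,2],[10,50,90]))"
```

```text
17.42 [0.5717 0.0035 0.171 ] yaw -156.64 w 0.0526 g 0.0 Ftool [0.67 0.35 1.16] T [-0.034  0.079  0.017]
now [0.5717 0.0035 0.171 ] yaw -156.64 tilt 0.22 dyaw -12.36 turnz/row 0.00286
[0.1787, -0.3001, 0.001]
[0.1732, -0.3032, 0.001]
[0.1678, -0.3063, 0.001]
[0.1622, -0.3093, 0.001]
[0.1566, -0.3121, 0.001]
[0.151, -0.3149, 0.001]
[0.1453, -0.3176, 0.001]
[0.1396, -0.3201, 0.001]
[0.1338, -0.3226, 0.001]
[0.128, -0.3249, 0.001]
[0.1221, -0.3272, 0.001]
[0.1162, -0.3293, 0.001]
388 0.3082323077564496 712 [0.10862287 0.12573415 0.56909227]
```

>>> move_arm:
  turn:
    - [0, 0, 0.00286]
    - [0, 0, 0.00286]
    - [0, 0, 0.00286]
    - [0, 0, 0.00286]
    - [0, 0, 0.00286]
    - [0, 0, 0.00286]
    - [0, 0, 0.00286]
    - [0, 0, 0.00286]
    - [0, 0, 0.00286]
    - [0, 0, 0.00286]
    - [0, 0, 0.00286]
    - [0, 0, 0.00286]
  linear:
    - [0.1787, -0.3001, 0]
    - [0.1732, -0.3032, 0]
    - [0.1678, -0.3063, 0]
    - [0.1622, -0.3093, 0]
    - [0.1566, -0.3121, 0]
    - [0.151, -0.3149, 0]
    - [0.1453, -0.3176, 0]
    - [0.1396, -0.3201, 0]
    - [0.1338, -0.3226, 0]
    - [0.128, -0.3249, 0]
    - [0.1221, -0.3272, 0]
    - [0.1162, -0.3293, 0]
  jaw: [0.6, 0.6, 0.6, 0.6, 0.6, 0.6, 0.6, 0.6, 0.55, 0.55, 0.55, 0.55]

```text
t: 18.47
position: [0.5261, -0.3302, 0.1677]
eef_rot: [-0.095, 0.995, 0.0, -0.001]
force: [0.1, 0.0, -0.6]
gripper_width: 0.0485
grip_force: 0.0
```

>>> move_arm:
  turn:
    - [0, 0, 0]
    - [0, 0, 0]
    - [0, 0, 0]
    - [0, 0, 0]
    - [0, 0, 0]
    - [0, 0, 0]
  linear:
    - [0, 0, 0.4]
    - [0, 0, 0.4]
    - [0, 0, 0.4]
    - [0, 0, 0.4]
    - [0, 0, 0]
    - [0, 0, 0]
  jaw: [0.55, 0.55, 0.55, 0.55, 0.55, 0.55]

```text
t: 18.97
position: [0.5253, -0.3286, 0.039]
eef_rot: [-0.096, 0.995, 0.001, -0.003]
force: [0.7, 0.0, 1.3]
gripper_width: 0.0482
grip_force: 0.0
```

```bash
python3 - <<'E'
from h import *
s,M=st(); plan((.5285,-.329,.0),-169,1)
o=[]
for n in("top","side"):
    im,d,W=snap(n,"e"); u,v=map(int,proj(n,(.54,-.329,.02)))
    o.append(cv2.resize(im[v-40:v+40,u-40:u+40,::-1],None,fx=5,fy=5,interpolation=cv2.INTER_CUBIC))
cv2.imwrite("pics/e1.png",np.hstack(o))
E
```

```text
18.97 [ 0.5253 -0.3286  0.039 ] yaw -168.99 w 0.0482 g 0.0 Ftool [-0.67 -0.1  -1.35] T [ 0.109 -0.109 -0.026]
now [ 0.5253 -0.3286  0.039 ] yaw -168.99 tilt 0.32 dyaw -0.01 turnz/row 2e-05
[-0.0384, -0.0121, 0.488]
```

View pics/e1.png

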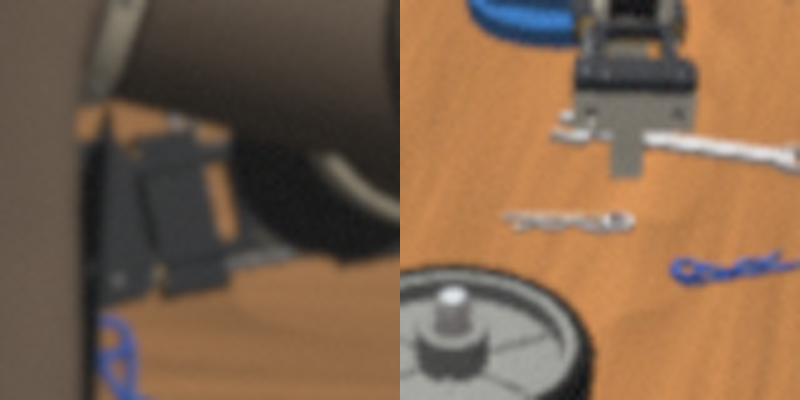

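The crop shows the finger directly above the coil. It also shows the wheel down on the shoulder with the axle standing proud. I'll descend in stages.

>>> move_arm:
  turn:
    - [0, 0, 0]
    - [0, 0, 0]
    - [0, 0, 0]
    - [0, 0, 0]
    - [0, 0, 0]
    - [0, 0, 0]
  linear:
    - [-0.035, -0.01, 0.2]
    - [0, 0, 0.2]
    - [0, 0, 0.15]
    - [0, 0, 0.11]
    - [0, 0, 0]
    - [0, 0, 0]
  jaw: [0.5, 0.5, 0.5, 0.5, 0.5, 0.5]

```text
t: 19.57
position: [0.5303, -0.3292, -0.0112]
eef_rot: [-0.096, 0.995, -0.0, 0.0]
force: [-0.3, -0.7, 0.0]
gripper_width: 0.0441
grip_force: 0.0
```

```bash
python3 - <<'E'
from h import *
s,M=st()
_,_,B=snap("side","f")
u0,v0=map(int,proj("side",(.53,-.31,.005))); print(u0,v0)
for v in range(v0-10,v0+5): print(v,[tuple(int(q) for q in np.nan_to_num(B[v,u]*1000)) for u in range(u0-2,u0+5,2)])
E
```

```text
19.57 [ 0.5303 -0.3292 -0.0112] yaw -168.97 w 0.0441 g 0.0 Ftool [ 0.43 -0.64 -0.04] T [ 0.035 -0.044 -0.052]
308 179
169 [(531, -237, 89), (524, -235, 91), (518, -239, 89), (512, -245, 87)]
170 [(531, -240, 83), (523, -235, 87), (517, -237, 87), (511, -239, 87)]
171 [(530, -239, 80), (523, -230, 86), (517, -241, 81), (511, -242, 81)]
172 [(529, -232, 80), (524, -239, 77), (517, -239, 78), (511, -244, 76)]
173 [(548, -355, 0), (531, -287, 43), (524, -289, 43), (517, -286, 46)]
174 [(547, -353, -2), (531, -290, 38), (524, -287, 40), (517, -291, 39)]
175 [(546, -345, -2), (530, -289, 34), (524, -289, 35), (518, -296, 32)]
176 [(543, -326, 5), (530, -289, 30), (523, -289, 31), (516, -289, 32)]
177 [(543, -330, 0), (531, -294, 23), (524, -292, 25), (517, -292, 26)]
178 [(541, -316, 3), (530, -288, 22), (523, -291, 21), (517, -293, 21)]
179 [(541, -319, -2), (530, -289, 18), (523, -290, 18), (516, -292, 18)]
180 [(540, -313, -2), (529, -289, 14), (522, -287, 16), (515, -288, 17)]
181 [(539, -308, -3), (532, -306, -1), (525, -306, 0), (518, -309, 0)]
182 [(538, -299, -1), (530, -297, 0), (524, -301, 0), (517, -306, -2)]
183 [(536, -287, 2), (529, -292, 0), (523, -297, -2), (516, -296, 0)]
```

>>> move_arm:
  turn:
    - [0, 0, 0]
    - [0, 0, 0]
    - [0, 0, 0]
    - [0, 0, 0]
  linear:
    - [0, 0, 0.05]
    - [0, 0, 0.04]
    - [0, 0, 0.025]
    - [0, 0, 0]
  jaw: [0.5, 0.5, 0.5, 0.5]

```text
t: 19.95
position: [0.5299, -0.329, -0.0213]
eef_rot: [-0.096, 0.995, 0.0, -0.0]
force: [-0.3, -0.7, -0.3]
gripper_width: 0.044
grip_force: 0.0
```

```bash
python3 -c "
from h import *
st()"
```

```text
19.95 [ 0.5299 -0.329  -0.0213] yaw -168.99 w 0.044 g 0.0 Ftool [ 0.45 -0.58  0.33] T [0.007 0.021 0.003]
```

>>> move_arm:
  turn:
    - [0, 0, 0]
    - [0, 0, 0]
    - [0, 0, 0]
    - [0, 0, 0]
    - [0, 0, 0]
    - [0, 0, 0]
  linear:
    - [0, 0, 0]
    - [0, 0, 0]
    - [0, 0, 0]
    - [0, 0, 0]
    - [0, 0, 0]
    - [0, 0, 0]
  jaw: [0.1, 0.1, 0.1, 0.1, 0.1, 0.1]
  newtons: 15

```text
t: 20.45
position: [0.5302, -0.3291, -0.0208]
eef_rot: [-0.096, 0.995, -0.0, 0.0]
force: [0.4, 0.3, 0.5]
gripper_width: 0.0228
grip_force: 15.0
```

>>> move_arm:
  turn:
    - [0, 0, 0]
    - [0, 0, 0]
    - [0, 0, 0]
  linear:
    - [0, 0, 0]
    - [0, 0, 0]
    - [0, 0, 0]
  jaw: [0.1, 0.1, 0.1]
  newtons: 50

```text
t: 20.7
position: [0.5302, -0.3291, -0.0208]
eef_rot: [-0.096, 0.995, -0.0, 0.0]
force: [-0.5, 0.8, 1.4]
gripper_width: 0.0218
grip_force: 50.0
```

```bash
python3 -c "
from h import *
st()"
```

```text
20.7 [ 0.5302 -0.3291 -0.0208] yaw -168.99 w 0.0218 g 50.0 Ftool [ 0.36  0.85 -1.42] T [-0.103  0.003  0.003]
```

The clip is gripped at 22.8 mm, the coil's width. I'll lift it and carry it to a standoff on the robot side of the axle.

```bash
cat >> h.py <<'E'
AX=np.array([.5705,.0033])
def tgt(th,s,e=0.,lat=0.):
    "TCP xy for clip direction th(deg), coil s m short of axis, e = coil ahead of TCP along clip x"
    a=np.radians(th); d=np.array([np.cos(a),np.sin(a)]); n=np.array([-d[1],d[0]])
    return AX-(s+e)*d+(.009+lat)*n
E
python3 -c "
from h import *
s=ctrl.state(); s['position'][2]
p=tgt(13,.112); print(p); 
q=ctrl.state()['position']; d=np.array([p[0]-q[0],p[1]-q[1]]); a=np.radians(-169); c,k=np.cos(a),np.sin(a); print('tool total units',(d[0]*c+d[1]*k)/.08,(d[0]*k-d[1]*c)/.08)"
```

```text
[ 0.45934599 -0.01312519]
tool total units 0.11559110373265653 4.0459046334817
```

>>> move_arm:
  turn:
    - [0, 0, 0]
    - [0, 0, 0]
    - [0, 0, 0]
    - [0, 0, 0]
    - [0, 0, 0]
    - [0, 0, 0]
    - [0, 0, 0]
    - [0, 0, 0]
  linear:
    - [0, 0, -0.1]
    - [0, 0, -0.36]
    - [0, 0, -0.36]
    - [0, 0, -0.36]
    - [0, 0, -0.36]
    - [0, 0, -0.36]
    - [0, 0, -0.36]
    - [0, 0, 0]
  jaw: [0.1, 0.1, 0.1, 0.1, 0.1, 0.1, 0.1, 0.1]

```text
t: 21.37
position: [0.533, -0.3306, 0.1673]
eef_rot: [-0.096, 0.995, -0.003, 0.004]
force: [1.2, -0.3, 0.3]
gripper_width: 0.022
grip_force: 50.0
```

>>> move_arm:
  turn:
    - [0, 0, 0]
    - [0, 0, 0]
    - [0, 0, 0]
    - [0, 0, 0]
    - [0, 0, 0]
    - [0, 0, 0]
    - [0, 0, 0]
    - [0, 0, 0]
    - [0, 0, 0]
    - [0, 0, 0]
    - [0, 0, 0]
    - [0, 0, 0]
  linear:
    - [0.0096, 0.337, 0]
    - [0.0096, 0.337, 0]
    - [0.0096, 0.337, 0]
    - [0.0096, 0.337, 0]
    - [0.0096, 0.337, 0]
    - [0.0096, 0.337, 0]
    - [0.0096, 0.337, 0]
    - [0.0096, 0.337, 0]
    - [0.0096, 0.337, 0]
    - [0.0096, 0.337, 0]
    - [0.0096, 0.337, 0]
    - [0.0096, 0.337, 0]
  jaw: [0.1, 0.1, 0.1, 0.1, 0.1, 0.1, 0.1, 0.1, 0.1, 0.1, 0.1, 0.1]

```text
t: 22.37
position: [0.4586, -0.0122, 0.1603]
eef_rot: [-0.096, 0.995, 0.0, 0.0]
force: [0.4, 0.8, -0.8]
gripper_width: 0.0217
grip_force: 50.0
```

>>> move_arm:
  turn:
    - [0, 0, -0.0055]
    - [0, 0, 0]
    - [0, 0, 0]
    - [0, 0, 0]
  linear:
    - [0, 0, 0]
    - [0, 0, 0]
    - [0, 0, 0]
    - [0, 0, 0]
  jaw: [0.1, 0.1, 0.1, 0.1]

```text
t: 22.7
position: [0.4593, -0.0136, 0.16]
eef_rot: [-0.112, 0.994, 0.0, 0.0]
force: [-0.2, -1.0, -0.1]
gripper_width: 0.0223
grip_force: 50.0
```

```bash
python3 - <<'E'
from h import *
s,M=st(); p=tgt(13,.112); plan((p[0],p[1],.1202),-167,1)
o=[]
for n in("top","side"):
    I=np.mean([np.array(ctrl.read_camera(n)[0],float) for _ in range(4)],0); np.save(f"g_{n}.npy",I)
    u,v=map(int,proj(n,(.53,0,.18)));print(n,u,v)
    o.append(cv2.resize(I[v-30:v+30,u-30:u+30,::-1].astype(np.uint8),None,fx=6.6,fy=6.6,interpolation=cv2.INTER_CUBIC))
cv2.imwrite("pics/g1.png",np.hstack(o))
E
```

```text
22.7 [ 0.4593 -0.0136  0.16  ] yaw -167.09 w 0.0223 g 50.0 Ftool [ 0.41 -0.94  0.08] T [-0.016 -0.     0.002]
now [ 0.4593 -0.0136  0.16  ] yaw -167.09 tilt 0.01 dyaw 0.09 turnz/row -0.00024
[-0.0024, 0.0062, 0.4972]
top 277 217
side 292 184
```

View pics/g1.png

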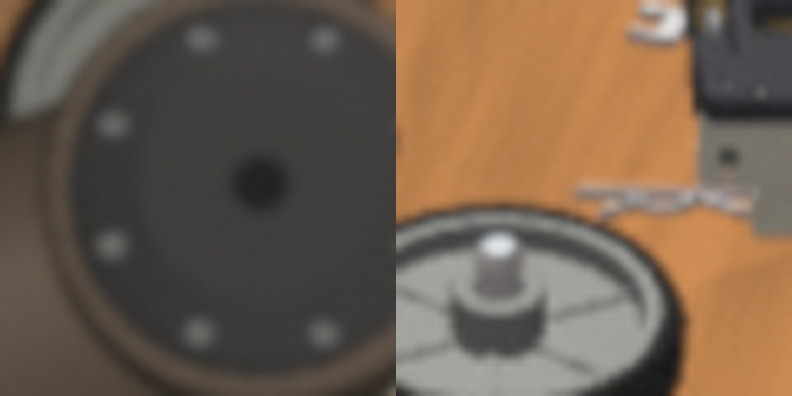

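```bash
python3 - <<'E'
from h import *
p=ctrl.state()["position"]; a=np.radians(13); d=np.array([np.cos(a),np.sin(a)]); n=np.array([-d[1],d[0]])
for f in(.070,.0825,.09):
    q=p[:2]+f*d-.009*n; print(f,proj("side",(*q,.1833)))
print("axle",proj("side",(*AX,.157)))
I=np.load("g_side.npy"); g=I[...,0]-I[...,2]  # orange vs grey
print(np.round(g[178:190,282:312:1]).astype(int))
b=I.mean(2); w=np.clip(b[186:196,270:285]-170,0,None); vv,uu=np.mgrid[186:196,270:285]; print((w*uu).sum()/w.sum(),(w*vv).sum()/w.sum())
E
```

```text
0.07 (np.float64(292.7612707250407), np.float64(182.5835520240041))
0.0825 (np.float64(288.13361582892185), np.float64(182.54844675984293))
0.09 (np.float64(285.3571567719949), np.float64(182.52738461696194))
axle (np.float64(277.116551552538), np.float64(190.59288118182317))
[[108 108 109 109 112 114 113 112 111 115 117 116 118 117 115 109 109 113
  115 117 118 118 118 118 109  72  22  14  12   7]
 [108 107 108 110 113 114 112 112 113 116 116 116 116 117 113 109 110 114
  117 117 118 120 119 118 107  70  21  14  13  16]
 [109 108 110 111 114 112 114 112 112 113 113 114 113 114 111 108 110 113
  116 117 118 116 118 116 106  71  21  14  16  21]
 [109 109 110 113 113 112 110 101  90  92  90  93  94  93  90  90  94  99
  102 103 102 102 102 104  99  70  25  14  17  22]
 [109 109 110 113 112 108  96  68  52  50  51  50  52  53  50  50  53  58
   60  61  60  60  59  59  56  45  18  14  16  18]
 [108 108 110 111 110 106  89  50  31  28  27  24  24  24  16  10  11  15
   21  25  26  25  21  15  14  14  10  10  11  12]
 [ 90  95 102 107 107 105 102  86  76  75  68  53  36  29  14   3   6  10
   17  23  30  25  13   9  10  20  20  14  10   9]
 [ 47  59  68  79  81  86  97 103 110 105  84  51  32  27  24  32  37  35
   23  22  28  24  17  34  54  76  76  64  44  31]
 [  6   8  12  19  26  42  61  74  92  98  76  36  37  52  71  87  91  89
   72  63  62  64  72  89 105 115 116 112  98  86]
 [  4   3   4   3   4   6  10  17  42  66  63  46  72  95 111 116 118 115
  111 108 107 111 113 117 118 120 120 121 120 116]
 [  4   4   3   2   3   3   4   3   6  10  17  34  64  87 106 118 119 118
  115 112 115 116 119 118 122 121 121 120 121 120]
 [  1   2   2   2   2   3   3   3   4   4   3   5  16  44  74  95 108 115
  114 113 116 118 119 120 119 120 122 120 121 120]]
277.05111371629545 190.82344665885108
```

The side view shows the tip at u≈288.5, against 288.1 predicted, so the clip sits as expected in the hand, about 1 mm back. I'll lower to hole height and approach to just short of contact.

>>> move_arm:
  turn:
    - [0, 0, -0.0002]
    - [0, 0, 0]
    - [0, 0, 0]
    - [0, 0, 0]
    - [0, 0, 0]
    - [0, 0, 0]
  linear:
    - [-0.0024, 0.006, 0.2]
    - [0, 0, 0.2]
    - [0, 0, 0.092]
    - [-0.1, 0, 0]
    - [-0.08, 0, 0]
    - [0, 0, 0]
  jaw: [0.1, 0.1, 0.1, 0.1, 0.1, 0.1]

```text
t: 23.6
position: [0.4757, -0.009, 0.1213]
eef_rot: [-0.114, 0.993, -0.0, 0.001]
force: [0.2, 0.5, -0.1]
gripper_width: 0.0218
grip_force: 50.0
```

>>> move_arm:
  turn:
    - [0, 0, 0]
    - [0, 0, 0]
  linear:
    - [0, 0, 0]
    - [0, 0, 0]
  jaw: [0.1, 0.1]

```text
t: 23.77
position: [0.4738, -0.0094, 0.121]
eef_rot: [-0.114, 0.994, 0.0, 0.0]
force: [0.3, 0.4, -1.5]
gripper_width: 0.0219
grip_force: 50.0
```

```bash
cat >> h.py <<'E'
def rel(th):
    s,M=st(); a=np.radians(th); d=np.array([np.cos(a),np.sin(a)]); n=np.array([-d[1],d[0]])
    r=s['position'][:2]-AX; print('s',round(-(r@d)*1000,2),'lat',round((r@n)*1000-9,2),'mm')
E
python3 -c "
from h import *
rel(13)"
```

```text
23.77 [ 0.4738 -0.0094  0.121 ] yaw -166.94 w 0.0219 g 50.0 Ftool [-0.4   0.36  1.52] T [-0.023  0.031 -0.06 ]
s 97.09 lat 0.4 mm
```

>>> move_arm:
  turn:
    - [0, 0, 0]
    - [0, 0, 0]
    - [0, 0, 0]
    - [0, 0, 0]
  linear:
    - [-0.03, -0.005, 0.004]
    - [-0.03, 0, 0]
    - [0, 0, 0]
    - [0, 0, 0]
  jaw: [0.1, 0.1, 0.1, 0.1]

```text
t: 24.1
position: [0.4783, -0.0088, 0.1203]
eef_rot: [-0.114, 0.994, 0.0, 0.0]
force: [0.3, -0.4, -0.9]
gripper_width: 0.022
grip_force: 50.0
```

```bash
python3 -c "
from h import *
rel(13)"
```

```text
24.1 [ 0.4783 -0.0088  0.1203] yaw -166.94 w 0.022 g 50.0 Ftool [-0.2  -0.44  0.88] T [-0.023 -0.002 -0.019]
s 92.57 lat -0.02 mm
```

>>> move_arm:
  turn:
    - [0, 0, 0]
    - [0, 0, 0]
    - [0, 0, 0]
  linear:
    - [-0.02, 0, 0]
    - [0, 0, 0]
    - [0, 0, 0]
  jaw: [0.1, 0.1, 0.1]

```text
t: 24.35
position: [0.4797, -0.0084, 0.1202]
eef_rot: [-0.114, 0.994, -0.0, 0.0]
force: [0.1, 0.0, -0.3]
gripper_width: 0.0217
grip_force: 50.0
```

```bash
python3 -c "
from h import *
rel(13)"
```

```text
24.35 [ 0.4797 -0.0084  0.1202] yaw -166.93 w 0.0217 g 50.0 Ftool [-0.13 -0.    0.26] T [0.003 0.027 0.041]
s 91.07 lat -0.0 mm
```

>>> move_arm:
  turn:
    - [0, 0, 0]
    - [0, 0, 0]
    - [0, 0, 0]
  linear:
    - [-0.016, 0, 0]
    - [0, 0, 0]
    - [0, 0, 0]
  jaw: [0.1, 0.1, 0.1]

```text
t: 24.6
position: [0.481, -0.0081, 0.1202]
eef_rot: [-0.114, 0.994, 0.0, -0.0]
force: [0.4, -0.1, -1.0]
gripper_width: 0.0219
grip_force: 50.0
```

```bash
python3 -c "
from h import *
rel(13)"
```

```text
24.6 [ 0.481  -0.0081  0.1202] yaw -166.94 w 0.0219 g 50.0 Ftool [-0.39 -0.2   1.02] T [ 0.033 -0.04  -0.03 ]
s 89.79 lat 0.0 mm
```

>>> move_arm:
  turn:
    - [0, 0, 0]
    - [0, 0, 0]
    - [0, 0, 0]
  linear:
    - [-0.018, 0, 0]
    - [0, 0, 0]
    - [0, 0, 0]
  jaw: [0.1, 0.1, 0.1]

```text
t: 24.85
position: [0.4824, -0.0078, 0.1202]
eef_rot: [-0.114, 0.994, -0.0, -0.0]
force: [1.1, -0.7, 0.1]
gripper_width: 0.0218
grip_force: 50.0
```

```bash
python3 -c "
from h import *
rel(13)"
```

```text
24.85 [ 0.4824 -0.0078  0.1202] yaw -166.94 w 0.0218 g 50.0 Ftool [-0.91 -0.89 -0.08] T [0.032 0.022 0.003]
s 88.32 lat -0.01 mm
```

>>> move_arm:
  turn:
    - [0, 0, 0]
    - [0, 0, 0]
    - [0, 0, 0]
  linear:
    - [-0.018, 0, 0]
    - [0, 0, 0]
    - [0, 0, 0]
  jaw: [0.1, 0.1, 0.1]

```text
t: 25.1
position: [0.4838, -0.0075, 0.1202]
eef_rot: [-0.114, 0.994, 0.0, -0.0]
force: [0.5, -0.8, 0.2]
gripper_width: 0.0214
grip_force: 50.0
```

```bash
python3 -c "
from h import *
rel(13)"
```

```text
25.1 [ 0.4838 -0.0075  0.1202] yaw -166.94 w 0.0214 g 50.0 Ftool [-0.31 -0.9  -0.22] T [-0.005  0.028 -0.033]
s 86.87 lat 0.0 mm
```

```bash
python3 - <<'E'
from h import *
I=np.mean([np.array(ctrl.read_camera("side")[0],float) for _ in range(4)],0); np.save("k_side.npy",I)
u,v=286,192
cv2.imwrite("pics/k1.png",cv2.resize(I[v-20:v+16,u-24:u+24,::-1].astype(np.uint8),None,fx=14,fy=14,interpolation=cv2.INTER_CUBIC))
E
```

```text
(no output)
```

View pics/k1.png

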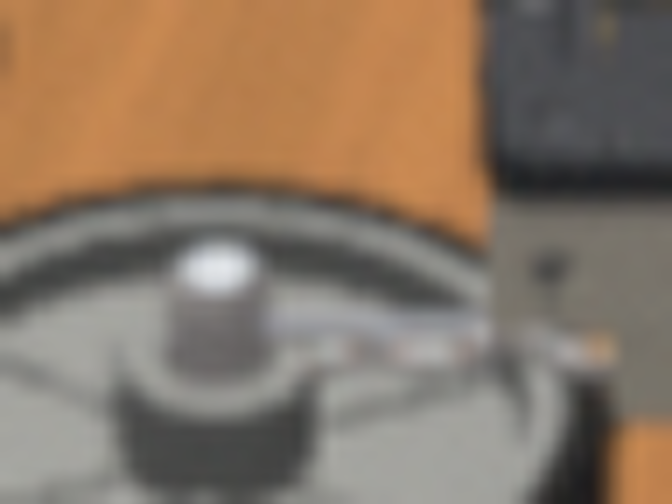

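The leg meets the axle's right edge at crop (270,325), at hole height and with no resistance, so the tip is in the hole. I'll advance to just before the bow touches.

>>> move_arm:
  turn:
    - [0, 0, 0]
    - [0, 0, 0]
    - [0, 0, 0]
    - [0, 0, 0]
    - [0, 0, 0]
    - [0, 0, 0]
  linear:
    - [-0.025, 0, 0]
    - [-0.025, 0, 0]
    - [-0.025, 0, 0]
    - [-0.025, 0, 0]
    - [0, 0, 0]
    - [0, 0, 0]
  jaw: [0.1, 0.1, 0.1, 0.1, 0.1, 0.1]

```text
t: 25.8
position: [0.4916, -0.0057, 0.1201]
eef_rot: [-0.114, 0.994, -0.0, -0.0]
force: [0.5, -1.2, -1.0]
gripper_width: 0.022
grip_force: 50.0
```

```bash
python3 -c "
from h import *
rel(13)"
```

```text
25.8 [ 0.4916 -0.0057  0.1201] yaw -166.94 w 0.022 g 50.0 Ftool [-0.22 -1.27  1.02] T [-0.046  0.006  0.036]
s 78.85 lat 0.01 mm
```

>>> move_arm:
  turn:
    - [0, 0, 0]
    - [0, 0, 0]
    - [0, 0, 0]
    - [0, 0, 0]
    - [0, 0, 0]
    - [0, 0, 0]
  linear:
    - [-0.03, -0.002, 0]
    - [-0.03, 0, 0]
    - [-0.03, 0, 0]
    - [-0.03, 0, 0]
    - [0, 0, 0]
    - [0, 0, 0]
  jaw: [0.1, 0.1, 0.1, 0.1, 0.1, 0.1]

```text
t: 26.3
position: [0.5012, -0.0036, 0.1201]
eef_rot: [-0.114, 0.994, 0.0, 0.0]
force: [0.6, 0.4, -0.5]
gripper_width: 0.0218
grip_force: 50.0
```

```bash
python3 -c "
from h import *
rel(13)"
```

```text
26.3 [ 0.5012 -0.0036  0.1201] yaw -166.94 w 0.0218 g 50.0 Ftool [-0.65  0.27  0.49] T [-0.23  -0.061 -0.089]
s 69.09 lat -0.09 mm
```

>>> move_arm:
  turn:
    - [0, 0, 0]
    - [0, 0, 0]
    - [0, 0, 0]
    - [0, 0, 0]
    - [0, 0, 0]
    - [0, 0, 0]
  linear:
    - [-0.015, 0, 0]
    - [-0.015, 0, 0]
    - [-0.015, 0, 0]
    - [-0.015, 0, 0]
    - [0, 0, 0]
    - [0, 0, 0]
  jaw: [0.1, 0.1, 0.1, 0.1, 0.1, 0.1]
  newtons: 60

```text
t: 26.8
position: [0.5054, -0.0025, 0.12]
eef_rot: [-0.114, 0.994, 0.0, -0.0]
force: [-2.7, 2.2, -0.5]
gripper_width: 0.0209
grip_force: 60.0
```

```bash
python3 -c "
from h import *
rel(13)"
```

```text
26.8 [ 0.5054 -0.0025  0.12  ] yaw -166.94 w 0.0209 g 60.0 Ftool [2.1  2.77 0.46] T [-0.889  0.673 -0.139]
s 64.72 lat -0.02 mm
```

>>> move_arm:
  turn:
    - [0, 0, 0]
    - [0, 0, 0]
    - [0, 0, 0]
    - [0, 0, 0]
    - [0, 0, 0]
  linear:
    - [-0.012, 0, 0]
    - [-0.012, 0, 0]
    - [-0.012, 0, 0]
    - [0, 0, 0]
    - [0, 0, 0]
  jaw: [0.1, 0.1, 0.1, 0.1, 0.1]

```text
t: 27.22
position: [0.5081, -0.0019, 0.12]
eef_rot: [-0.114, 0.994, 0.0, -0.0]
force: [-5.1, 1.9, 0.0]
gripper_width: 0.0215
grip_force: 60.0
```

```bash
python3 -c "
from h import *
rel(13)"
```

```text
27.22 [ 0.5081 -0.0019  0.12  ] yaw -166.94 w 0.0215 g 60.0 Ftool [ 4.51  2.96 -0.03] T [-1.186  1.455 -0.213]
s 62.02 lat -0.04 mm
```

>>> move_arm:
  turn:
    - [0, 0, 0]
    - [0, 0, 0]
    - [0, 0, 0]
    - [0, 0, 0]
    - [0, 0, 0]
  linear:
    - [-0.012, 0, 0]
    - [-0.012, 0, 0]
    - [-0.012, 0, 0]
    - [0, 0, 0]
    - [0, 0, 0]
  jaw: [0.1, 0.1, 0.1, 0.1, 0.1]

```text
t: 27.63
position: [0.5114, -0.0011, 0.1202]
eef_rot: [-0.114, 0.994, 0.0, 0.0]
force: [-3.4, 3.4, -0.8]
gripper_width: 0.0218
grip_force: 60.0
```

```bash
python3 -c "
from h import *
rel(13)"
```

```text
27.63 [ 0.5114 -0.0011  0.1202] yaw -166.93 w 0.0218 g 60.0 Ftool [2.55 4.04 0.75] T [-1.331  0.876 -0.248]
s 58.56 lat -0.02 mm
```

>>> move_arm:
  turn:
    - [0, 0, 0]
    - [0, 0, 0]
    - [0, 0, 0]
    - [0, 0, 0]
    - [0, 0, 0]
  linear:
    - [-0.014, 0, 0]
    - [-0.014, 0, 0]
    - [-0.014, 0, 0]
    - [0, 0, 0]
    - [0, 0, 0]
  jaw: [0.1, 0.1, 0.1, 0.1, 0.1]

```text
t: 28.05
position: [0.5151, -0.0003, 0.1204]
eef_rot: [-0.114, 0.993, 0.0, 0.001]
force: [-1.7, 3.7, -0.9]
gripper_width: 0.0212
grip_force: 60.0
```

```bash
python3 -c "
from h import *
rel(13)"
```

```text
28.05 [ 5.151e-01 -3.000e-04  1.204e-01] yaw -166.93 w 0.0212 g 60.0 Ftool [0.84 3.94 0.9 ] T [-1.417  0.452 -0.223]
s 54.82 lat -0.0 mm
```

>>> move_arm:
  turn:
    - [0, 0, 0]
    - [0, 0, 0]
    - [0, 0, 0]
    - [0, 0, 0]
    - [0, 0, 0]
    - [0, 0, 0]
  linear:
    - [-0.015, 0, 0]
    - [-0.015, 0, 0]
    - [-0.015, 0, 0]
    - [-0.015, 0, 0]
    - [0, 0, 0]
    - [0, 0, 0]
  jaw: [0.1, 0.1, 0.1, 0.1, 0.1, 0.1]

```text
t: 28.55
position: [0.5203, 0.0009, 0.1206]
eef_rot: [-0.114, 0.993, 0.0, 0.001]
force: [0.4, 4.5, -2.2]
gripper_width: 0.0216
grip_force: 60.0
```

```bash
python3 -c "
from h import *
rel(13)"
```

```text
28.55 [0.5203 0.0009 0.1206] yaw -166.92 w 0.0216 g 60.0 Ftool [-1.38  4.34  2.16] T [-1.413 -0.533 -0.235]
s 49.46 lat -0.04 mm
```

>>> move_arm:
  turn:
    - [0, 0, 0]
    - [0, 0, 0]
    - [0, 0, 0]
    - [0, 0, 0]
    - [0, 0, 0]
  linear:
    - [-0.012, 0.003, 0]
    - [-0.012, 0, 0]
    - [-0.012, 0, 0]
    - [0, 0, 0]
    - [0, 0, 0]
  jaw: [0.1, 0.1, 0.1, 0.1, 0.1]

```text
t: 28.97
position: [0.5227, 0.0016, 0.1205]
eef_rot: [-0.114, 0.994, 0.0, 0.001]
force: [1.5, 3.1, -1.2]
gripper_width: 0.0217
grip_force: 60.0
```

```bash
python3 -c "
from h import *
rel(13)"
```

```text
28.97 [0.5227 0.0016 0.1205] yaw -166.93 w 0.0217 g 60.0 Ftool [-2.18  2.66  1.24] T [-1.022 -0.744 -0.144]
s 46.95 lat 0.08 mm
```

>>> move_arm:
  turn:
    - [0, 0, 0]
    - [0, 0, 0]
    - [0, 0, 0]
    - [0, 0, 0]
  linear:
    - [-0.012, 0, 0]
    - [-0.01, 0, 0]
    - [0, 0, 0]
    - [0, 0, 0]
  jaw: [0.1, 0.1, 0.1, 0.1]

```text
t: 29.3
position: [0.524, 0.0018, 0.1203]
eef_rot: [-0.114, 0.994, -0.0, 0.0]
force: [1.3, 1.9, -1.1]
gripper_width: 0.0216
grip_force: 60.0
```

```bash
python3 -c "
from h import *
rel(13)"
```

```text
29.3 [0.524  0.0018 0.1203] yaw -166.94 w 0.0216 g 60.0 Ftool [-1.68  1.54  1.07] T [-0.755 -0.522 -0.107]
s 45.69 lat 0.02 mm
```

>>> move_arm:
  turn:
    - [0, 0, 0]
    - [0, 0, 0]
    - [0, 0, 0]
    - [0, 0, 0]
  linear:
    - [-0.008, 0, 0]
    - [-0.005, 0, 0]
    - [0, 0, 0]
    - [0, 0, 0]
  jaw: [0.1, 0.1, 0.1, 0.1]

```text
t: 29.63
position: [0.5243, 0.0019, 0.1201]
eef_rot: [-0.114, 0.994, -0.0, -0.0]
force: [-1.9, 1.9, -0.6]
gripper_width: 0.0212
grip_force: 60.0
```

```bash
python3 -c "
from h import *
rel(13)"
```

```text
29.63 [0.5243 0.0019 0.1201] yaw -166.95 w 0.0212 g 60.0 Ftool [1.39 2.23 0.63] T [-0.715  0.184 -0.048]
s 45.3 lat 0.03 mm
```

>>> move_arm:
  turn:
    - [0, 0, 0]
    - [0, 0, 0]
    - [0, 0, 0]
    - [0, 0, 0]
  linear:
    - [-0.006, 0, 0]
    - [-0.005, 0, 0]
    - [0, 0, 0]
    - [0, 0, 0]
  jaw: [0.1, 0.1, 0.1, 0.1]

```text
t: 29.97
position: [0.5246, 0.002, 0.1198]
eef_rot: [-0.114, 0.994, -0.0, -0.001]
force: [-4.0, 1.1, 0.0]
gripper_width: 0.0216
grip_force: 60.0
```

```bash
python3 -c "
from h import *
rel(13)"
```

```text
29.97 [0.5246 0.002  0.1198] yaw -166.95 w 0.0216 g 60.0 Ftool [ 3.63  2.   -0.  ] T [-0.876  1.513 -0.076]
s 45.03 lat 0.06 mm
```

>>> move_arm:
  turn:
    - [0, 0, 0]
    - [0, 0, 0]
    - [0, 0, 0]
    - [0, 0, 0]
  linear:
    - [-0.006, 0, 0]
    - [-0.005, 0, 0]
    - [0, 0, 0]
    - [0, 0, 0]
  jaw: [0.1, 0.1, 0.1, 0.1]

```text
t: 30.3
position: [0.5247, 0.0021, 0.1196]
eef_rot: [-0.114, 0.994, -0.0, -0.002]
force: [-6.4, 0.9, 0.9]
gripper_width: 0.0215
grip_force: 60.0
```

```bash
python3 -c "
from h import *
rel(13)"
```

```text
30.3 [0.5247 0.0021 0.1196] yaw -166.96 w 0.0215 g 60.0 Ftool [ 5.99  2.32 -0.88] T [-1.043  2.286 -0.06 ]
s 44.88 lat 0.11 mm
```

The hard stop is reached: 6 N with the position no longer changing. I'll relieve the push, open the jaws, rise and check.

>>> move_arm:
  turn:
    - [0, 0, 0]
    - [0, 0, 0]
    - [0, 0, 0]
    - [0, 0, 0]
    - [0, 0, 0]
    - [0, 0, 0]
    - [0, 0, 0]
    - [0, 0, 0]
    - [0, 0, 0]
    - [0, 0, 0]
  linear:
    - [0.008, 0, 0]
    - [0, 0, 0]
    - [0, 0, 0]
    - [0, 0, 0]
    - [0, 0, 0]
    - [0, 0, -0.1]
    - [0, 0, -0.2]
    - [0, 0, -0.3]
    - [0, 0, -0.3]
    - [0, 0, 0]
  jaw: [0.1, 0.1, 0.5, 0.5, 0.5, 0.5, 0.5, 0.5, 0.5, 0.5]

```text
t: 31.13
position: [0.529, 0.0026, 0.198]
eef_rot: [-0.114, 0.993, 0.0, 0.004]
force: [1.1, 1.0, 0.2]
gripper_width: 0.0438
grip_force: 0.0
```

>>> move_arm:
  turn:
    - [0, 0, 0]
    - [0, 0, 0]
    - [0, 0, 0]
    - [0, 0, 0]
    - [0, 0, 0]
    - [0, 0, 0]
    - [0, 0, 0]
    - [0, 0, 0]
    - [0, 0, 0]
    - [0, 0, 0]
  linear:
    - [0, -0.36, -0.05]
    - [0, -0.36, -0.05]
    - [0, -0.36, 0]
    - [0, -0.36, 0]
    - [0, -0.36, 0]
    - [0, -0.36, 0]
    - [0, -0.36, 0]
    - [0, -0.36, 0]
    - [0, 0, 0]
    - [0, 0, 0]
  jaw: [0.5, 0.5, 0.5, 0.5, 0.5, 0.5, 0.5, 0.5, 0.5, 0.5]

```text
t: 31.97
position: [0.5781, -0.2238, 0.2002]
eef_rot: [-0.112, 0.994, -0.0, 0.0]
force: [-1.1, -1.2, 0.1]
gripper_width: 0.044
grip_force: 0.0
```

```bash
python3 - <<'E'
from h import *
st(); o=[]
for n in("top","side"):
    I=np.mean([np.array(ctrl.read_camera(n)[0],float) for _ in range(4)],0)
    u,v=map(int,proj(n,(.56,.003,.14)))
    o.append(cv2.resize(I[v-30:v+30,u-30:u+30,::-1].astype(np.uint8),None,fx=6.6,fy=6.6,interpolation=cv2.INTER_CUBIC))
cv2.imwrite("pics/z1.png",np.hstack(o))
E
```

```text
31.97 [ 0.5781 -0.2238  0.2002] yaw -167.09 w 0.044 g 0.0 Ftool [ 1.38 -0.93 -0.15] T [-0.047 -0.057 -0.014]
```

View pics/z1.png

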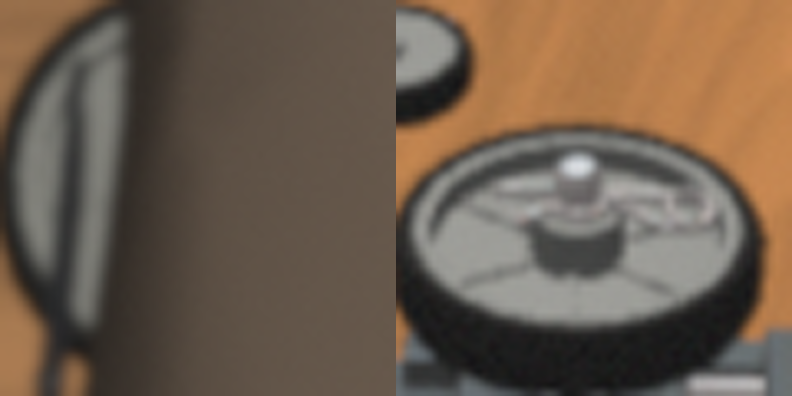

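In the side crop the leg comes out of the axle's far side at (500,187). The bow is sprung over the front at (510,215), the coil is at (690,205), and the wheel is down. The arm is clear, so I'm handing in.

```bash
python3 -c "
from h import *
print(ctrl.sign_off())"
```

```text
the job is handed in; nothing more can be done
None
```

The wheel is down on the axle's shoulder and the larger R-clip is through the cross hole and home against its hard stop. The last push read about 6 N, everything is released with the arm clear, and the job was handed in at about 32 s.

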